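# Charge the grinding jar through the upper guard door

### The job

Get the bench mill ready to grind a feed sample: swing the upper half of its split guard door fully up and back and leave it open, with the lower half staying shut and bolted. Set the steel funnel in the neck of the white jar so that it sits home and upright, and pour all six grinding balls from the scoop through the funnel into the jar. Then put the empty scoop down upright on the worktop and leave the funnel in the jar for the sample; do not knock over or push away the brown dropper bottle or the red-lidded cup.

Things in the scene. Friction and masses are not known exactly. Their poses are not given: they have to be found in the camera images.
- mill: Light grey bench mill with a black control panel, fixed: 200 mm deep (x), 190 wide (y). Origin: centre of its underside; +x to its back, z up. Front wall (panel, x = -105 mm) 77 mm high, rear wall (x = +95 mm) 170 mm; the front between slopes at 25 degrees and is shut by two blue-grey leaves: lower (by the panel) and upper (by the rear wall). Under the upper one the chamber is open upward.
- upper_leaf (a joint): Hinge of the upper leaf (188 mm wide, 133 mm from hinge to free edge, 5 mm thick, clear window), rad: 0 shut, 1.95 fully open at its stop: it then stands nearly upright (87 degrees), free edge 303 mm above the worktop. Stiff by friction (0.3 N m): stays where it is left; lifting takes about 5 N at the handle.
- upper_hinge (a point): Middle of the upper leaf's hinge line, which is level, along the mill's y, on top of the rear wall (x = 95 mm, 170 mm above the worktop). Its axes turn with the leaf: x along the leaf from free edge to hinge, z the leaf's outward normal; the leaf opens by a positive turn about y.
- upper_handle (a point): Middle of the bar of the upper leaf's black bow handle: round bar 12 mm thick, 46 mm long, running up the slope, 30 mm clear of the leaf; pinch it across the mill's y from above. In the upper_hinge frame at x = -101, y = 0, z = 42 mm. The bar turns between the pads, so a tool can point straight down all the way.
- lower_leaf (a joint): Hinge of the lower leaf, rad: 0 shut, grows as it opens to the front. It starts shut, held by its bolt. Its own handle, across the leaf, stands 33 mm off the leaf.
- bolt (a joint): Steel bolt on the lower leaf's upper left corner (the mill's +y side), in m: 0 shot home in its keeper, 0.022 drawn.
- jar: White jar clamped upright in the mill under the upper leaf, 26 mm behind the mill's origin: body 80 mm wide, 80 mm high. Origin: centre of its underside, 40 mm above the worktop. Inner floor at z = 5 mm, inner radius 35 mm up to z = 50 mm, then a neck of 55 mm bore, 66 mm outside.
- jar_mouth (a point): Centre of the jar's mouth, 80 mm above the jar's origin (120 mm above the worktop).
- funnel: Steel funnel standing on its stem: stem 44 mm outside, 39 mm bore, 38 mm long; then a cone to a 100 mm mouth (105 over the bead), 82 mm above the stem's end. Origin: centre of the stem's end. Seated, the cone rests on the jar's mouth, origin about 35 mm above the jar's. A handle lug points to its -x; turned to the mill's front (x along the mill's x) it leaves the gripper most room.
- funnel_handle (a point): Middle of the funnel's black handle lug: flat-sided, 12 mm thick (y), 44 mm long (x), 24 mm high (z 57 to 81 mm); this point is 74 mm from the funnel's axis and 70 mm above the stem's end.
- scoop: Steel weighing scoop with a black handle, 200 mm long. Origin: centre of the underside of its flat bowl, +x to its spout, z up. Bowl 66 mm wide, walls 34 mm high; from x = 25 mm the floor rises to the spout as a 13 degree ramp and is 57 mm wide inside at the lip. It empties when tipped nose down by 35 to 40 degrees.
- scoop_handle (a point): Grip point of the scoop's handle, at x = -82, z = 44 mm from the scoop's origin. The handle runs along x from -135 to -53 mm, flat-sided, 18 mm wide (y), 24 mm high, 32 mm clear of the worktop.
- scoop_lip (a point): Middle of the scoop's pouring lip, at x = 66, z = 13 mm from its origin.
- ball_0: Cream ceramic grinding ball, 18 mm, one of six that lie in the scoop's bowl. Origin: its centre.
- ball_1: Cream ceramic grinding ball, 18 mm, one of six that lie in the scoop's bowl. Origin: its centre.
- ball_2: Cream ceramic grinding ball, 18 mm, one of six that lie in the scoop's bowl. Origin: its centre.
- ball_3: Cream ceramic grinding ball, 18 mm, one of six that lie in the scoop's bowl. Origin: its centre.
- ball_4: Cream ceramic grinding ball, 18 mm, one of six that lie in the scoop's bowl. Origin: its centre.
- ball_5: Cream ceramic grinding ball, 18 mm, one of six that lie in the scoop's bowl. Origin: its centre.
- oil_bottle: Brown dropper bottle with a black teat, 23 mm wide, 58 mm high, standing loose on the worktop. Origin: centre of its underside. A bystander.
- cup: Clear sample cup with a red lid, 61 mm wide, 68 mm high, standing loose on the worktop. Origin: centre of its underside. A bystander.

How it is judged:
On the way, in this order (a step that is already met when the one before it is completed fails the run):
1. the upper leaf is open, back at its stop (value of joint upper_leaf above 1.7 rad), for 0.2 s.
2. the funnel sits home and upright in the jar's neck (value of joint upper_leaf above 1.7 rad and horizontal distance between funnel and jar_mouth below 0.007 m and z of funnel in the frame of jar below 0.042 m and angle between funnel's own z axis and vertical below 0.12 rad), for 0.2 s.
3. all six balls have gone through the seated funnel into the jar (horizontal distance between funnel and jar_mouth below 0.007 m and z of funnel in the frame of jar below 0.042 m and angle between funnel's own z axis and vertical below 0.12 rad and horizontal distance between each of ball_0, ball_1, ball_2, ball_3, ball_4, ball_5 and jar_mouth below 0.033 m and z of each of ball_0, ball_1, ball_2, ball_3, ball_4, ball_5 in the frame of jar below 0.032 m), for 0.2 s.
4. the scoop is back on the worktop, upright and at rest (height (world z) of scoop below 0.006 m and angle between scoop's own z axis and vertical below 0.08 rad and linear speed of scoop below 0.02 m/s), for 0.2 s.
At the end, for the whole second after the job is handed in: Upper leaf open past 1.7 rad; lower leaf within 0.04 rad of shut, bolt within 6 mm of home; funnel home in the neck (7 mm off axis, origin under 42 mm above the jar's, tilt under 0.12 rad); six balls on the jar's floor; scoop on the worktop (6 mm, 0.08 rad), at rest (all of step 3 and all of step 4 and value of joint upper_leaf above 1.7 rad and value of joint lower_leaf below 0.04 rad and value of joint bolt below 0.006 m); the robot touches nothing.
It fails at once if the lower leaf is opened or its bolt drawn (value of joint lower_leaf above 0.15 rad or value of joint bolt above 0.012 m).
It fails at once if the brown dropper bottle or the red-lidded cup is knocked over or pushed away by more than 4 cm (angle between any of oil_bottle, cup's own z axis and vertical above 0.6 rad or distance of any of oil_bottle, cup from where it was at the start of the episode above 0.04 m).
It also fails if it takes over 72 s, if anything falls off the work surface, if the arm or the gripper's body presses on something with over 40 N, if the wrist force passes 120 N, or if a joint passes its speed limit or range.

### The arm

A 6-joint arm with a two-finger parallel gripper is mounted at the origin on a cart in front of the work surface, level with it; the furniture and walls round the work are solid. World frame = base frame: x ahead of the robot, y to its left, z up, the work surface at z = 0. Lengths are in m, angles in rad, forces in N, time in s.
With the tool pointing down it reaches from about 0.375 to 0.975 m from the base axis. Payload 3.8 kg.
Tool frame: the origin (TCP) lies at the very end of the fingers, on their centre line; the grasp point (between the pads) lies 19 mm behind it (bot.grip_point_offset is the distance from the TCP to the grasp point, in m); z points along the fingers, x is the direction in which the jaws open and shut, and the axes are right-handed (so a half turn about z gives the same grasp; the last joint's range is limited). The gripper opens to 85 mm and grips with 20 to 120 N. Pads are 22 mm wide; open, the fingers measure 114 mm over their backs; the gripper's body (76 mm by 85 mm) begins 54 mm behind the grasp point. The pads swing forward as they close: fully open they stand 13 mm farther back than shut.
Start: joints at [-1.192, 0.264, 1.604, -0, 1.274, -0.037], TCP at [0.273, -0.617, 0.231] pointing down, gripper open.
Joint ranges: [-2.63, 2.63], [-0.94, 2.18], [0.31, 2.57], [-1.31, 4.45], [0, 2.66], [-2.55, 2.55]. Speed limits (rad/s): [2.57, 2.57, 3.14, 3.14, 3.14, 3.14].

### API

Orientations are given as a rotation vector (axis times angle).
In Python, from workcell import bot, read_camera gives the robot as it stands.
- The arm moves only by the tool arm_command, never from a script. Its argument "rows" is a list of rows, each an object with "delta_rot": the turn, a rotation vector about the tool's x, y, z in rad, a list of three; "xyz": the shift along the tool's x, y, z in m, a list of three; "gripper": the finger opening in m, from 0 to 0.0854. A call has 1 to 12 rows; each row shifts and turns the commanded pose from where the row before left it, along the tool's axes as they then stand; what a row does not reach is not made up. A row lasts 1/10 s, in which the tool goes at most 50 mm and 8.59 degrees, less where a joint would pass 70% of its speed; a pose out of reach is approached as far as the arm can. A call is refused whole if a number of a shift passes 0.05 or a number of a turn 0.15, either way. A call with a gripper value outside its range is refused whole. The fingers move at their own pace and stop on an object; "force" is the grip in N (left out, the last holds). Time passes only in rows, so rows that do not move let the fingers close. It gives the time, the measured TCP pose, the force and the opening at its end, in the units of the state.
- bot.read_state(): the state, without advancing time (a new reading comes with each control period).
- read_camera(name): name is "side" or "top" or "wrist"; returns a dict with "pixels" (480x640x3 uint8, red, green, blue), "range_z" (480x640 float32, m along the optical axis (not along the pixel's ray), 0 where there is no reading), "intrinsics" (3x3 intrinsics, pixels), "camera_from_world" (4x4, takes a point from world to camera coordinates). Camera axes: x right, y up, looking along -z (the intrinsics and any distortion apply to the point x, -y, -z); pixel columns grow to the right and rows downward; lengths in m; the calibration is good to about 2 mm. A picture is of the moment at which its call begins.
- bot.finish_job(): hands the job in, once; it reports no verdict.
The state is a dict: "time": time; "q": joint angles; "joint_vel": joint speeds; "joint_torque": joint torques, N m; "tool_pos": TCP position; "tcp_rot": TCP orientation; "wrist_force": force on the tool from outside, world axes, zero at the start; "torque": the same for the moment, N m; "width": opening from 0.0 (shut) to 1.0 (fully open).
Only numpy, scipy, OpenCV 4.12 (cv2) and the standard library are available. Lean on these libraries where they do the work, as an engineer would, in place of code of your own. Each camera call takes 0.05 s, during which the arm holds its last target.

## Working session

There is one attempt and no reset: what is moved stays moved. The work goes in short steps, Python scripts to look and compute and a tool call to move; the robot and the scene stay as the last step left them, time stands still between calls to the robot, and variables do not carry over. Pictures are saved under pics/ and viewed, and the job is handed in when it is done.

Besides the shell and the picture viewer there is one more tool, called in YAML: its name, and indented under it one key for each argument. arm_command: Moves the arm, as the interface text tells. Its arguments: {"type":"object","properties":{"rows":{"type":"array","items":{"type":"object","properties":{"delta_rot":{"type":"array","items":{"type":"number"}},"xyz":{"type":"array","items":{"type":"number"}},"gripper":{"type":"number"}}}},"force":{"type":"number"}},"required":["rows"]}

```bash
ls; mkdir -p pics; cat > h.py <<'E'
import numpy as np, cv2
from workcell import bot, read_camera
def snap(name,tag):
    c=read_camera(name); cv2.imwrite(f'pics/{tag}.png',cv2.cvtColor(c['pixels'],cv2.COLOR_RGB2BGR)); np.savez(f'pics/{tag}.npz',**c); return c
def load(tag): return dict(np.load(f'pics/{tag}.npz'))
def world(c,u,v,z=None):
    """pixel arrays -> world by depth"""
    u=np.asarray(u);v=np.asarray(v)
    K=c['intrinsics'];d=c['range_z'][v.astype(int),u.astype(int)]
    X=(u-K[0,2])/K[0,0]*d;Y=(v-K[1,2])/K[1,1]*d
    P=np.stack([X,-Y,-d,np.ones_like(d)],-1)
    return (P@np.linalg.inv(c['camera_from_world']).T)[...,:3]
def ray(c,u,v,z):
    K=c['intrinsics'];T=np.linalg.inv(c['camera_from_world'])
    d=T[:3,:3]@np.array([(u-K[0,2])/K[0,0],-(v-K[1,2])/K[1,1],-1]);o=T[:3,3]
    return o+d*(z-o[2])/d[2]
def proj(c,p):
    q=c['camera_from_world']@np.append(p,1);K=c['intrinsics']
    return K[0,0]*q[0]/-q[2]+K[0,2],K[1,1]*-q[1]/-q[2]+K[1,2]
E
python3 - <<'E'
from h import *
for n in ['side','top','wrist']:
    c=snap(n,n+'0'); T=np.linalg.inv(c['camera_from_world']); print(n,T[:3,3].round(3),(-T[:3,2]).round(3),c['intrinsics'][0,0], (c['range_z']>0).mean())
print(bot.read_state(), bot.grip_point_offset)
E
```

```text
pics
side [0.344 1.056 0.828] [ 0.14  -0.834 -0.533] 489.3892301391208 0.9959147135416667
top [ 0.396 -0.027  1.506] [ 0.093 -0.006 -0.996] 576.9923716780547 0.9959993489583333
wrist [ 0.339 -0.588  0.372] [-0.263 -0.112 -0.958] 347.315680006712 0.9959375
{'time': 0.15, 'q': array([-1.19192530e+00,  2.64598790e-01,  1.60509179e+00,  2.78358391e-05,
        1.27370667e+00, -3.68504477e-02]), 'joint_vel': array([-0.00166672, -0.00218335, -0.00435   , -0.00073548, -0.0013032 ,
       -0.00157144]), 'joint_torque': array([-9.61623255e-05, -5.15907061e+01, -3.67959881e+01, -6.14416490e-05,
        8.07008502e-03,  3.88613302e-07]), 'tool_pos': array([ 0.27242   , -0.6169475 ,  0.23021843]), 'tcp_rot': array([-2.63115920e+00,  1.71462202e+00,  2.29140813e-03]), 'wrist_force': array([ 0.34691056,  0.12538388, -0.05023986]), 'torque': array([ 0.00534358, -0.0566783 , -0.0248486 ]), 'width': 0.995140809118504} 0.0187
```

View pics/top0.png

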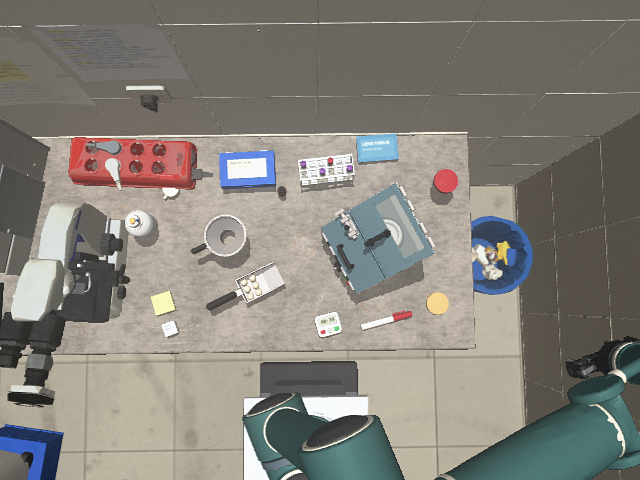

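View pics/side0.png

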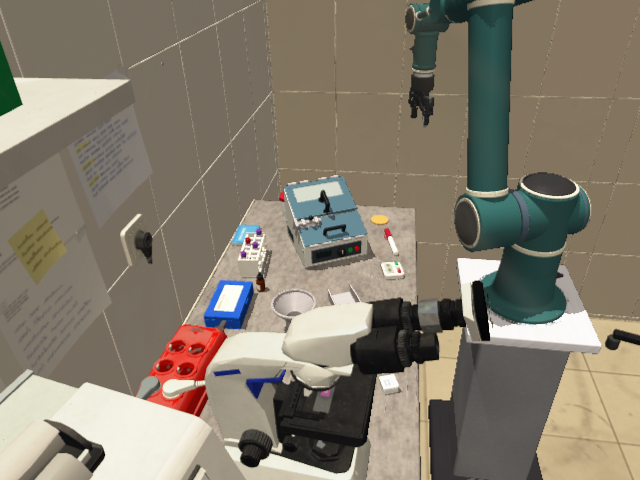

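View pics/wrist0.png

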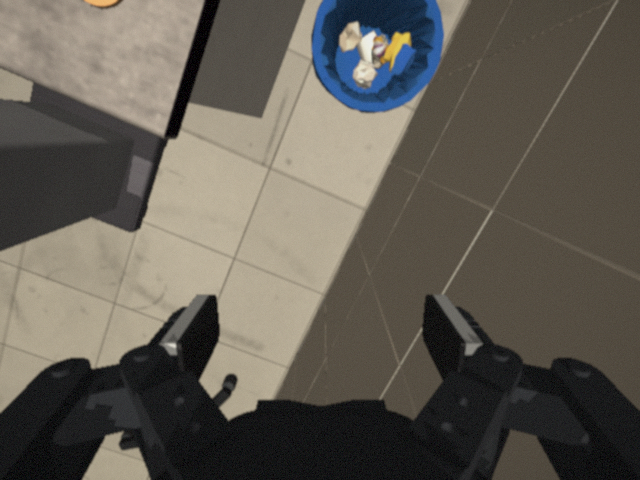

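Top view: mill right of centre with its front facing image left (upper handle ~(378,238), lower handle ~(345,258), bolt ~(347,222)), funnel ~(225,235) with lug to lower left (198,250), scoop ~(255,288) with handle at (222,300), dropper bottle (282,191), red-lidded cup (445,181). Now I'll zoom and measure.

```bash
python3 - <<'E'
from h import *
c=load('top0')
im=cv2.imread('pics/top0.png')
cv2.imwrite('pics/mz.png',cv2.resize(im[170:310,300:460],None,fx=5,fy=5,interpolation=cv2.INTER_CUBIC)[:, :800][:600])
cv2.imwrite('pics/fz.png',cv2.resize(im[200:320,180:300],None,fx=5,fy=5,interpolation=cv2.INTER_CUBIC))
# height map
v,u=np.mgrid[0:480,0:640]; P=world(c,u,v); 
hsv=cv2.cvtColor(im,cv2.COLOR_BGR2HSV)
roi=(u>300)&(u<460)&(v>170)&(v<310)
# sloped plane: points z in .08-.175 blue-grey
m=roi&(hsv[...,0]>85)&(hsv[...,0]<115)&(hsv[...,1]>50)&(P[...,2]>.07)&(P[...,2]<.19)
Q=P[m]
for it in range(4):
    A=np.c_[Q[:,:2],np.ones(len(Q))];s=np.linalg.lstsq(A,Q[:,2],rcond=None)[0];r=Q[:,2]-A@s
    Q=Q[abs(r)<max(2*r.std(),.003)]
g=np.hypot(s[0],s[1]);print('slope',s,np.degrees(np.arctan(g)),'dir',np.degrees(np.arctan2(s[1],s[0])),len(Q),r.std())
r=cv2.minAreaRect(Q[:,:2].astype(np.float32));print(r)
print(Q.min(0),Q.max(0))
# black upper handle points above plane
res=P[...,2]-(P[...,0]*s[0]+P[...,1]*s[1]+s[2])
hm=roi&(res>.03)&(P[...,2]<.24)
n,l,st,ce=cv2.connectedComponentsWithStats(hm.astype(np.uint8))
for i in range(1,n):
    if st[i,4]>10: print(ce[i],st[i,4],P[l==i].mean(0),P[l==i][:,2].max(),res[l==i].max())
E
```

```text
slope [ 0.22147852 -0.42129644 -0.06273236] 25.452849785693356 dir -62.268777719481804 3133 0.002757646703476572
((0.5419926643371582, -0.17343470454216003), (0.18649525940418243, 0.19759699702262878), 27.437747955322266)
[ 0.41469445 -0.30220534  0.07938503] [ 0.66692208 -0.04417856  0.18090027]
[345.84210526 227.10526316] 19 [ 0.57069372 -0.10254379  0.14307996] 0.14853444558848472 0.04272882771833045
[375.208 238.56 ] 125 [ 0.53905777 -0.16856339  0.17359039] 0.19018713080835736 0.05438359533880413
```

```bash
python3 - <<'E'
from h import *
c=load('top0'); v,u=np.mgrid[0:480,0:640]; P=world(c,u,v)
print('table z',np.median(P[300:340,200:300,2]), P[300,270],P[180,210])
def blob(m,name,lo,hi):
    n,l,st,ce=cv2.connectedComponentsWithStats(m.astype(np.uint8))
    for i in range(1,n):
        if st[i,4]>15: 
            q=P[l==i]; r=cv2.minAreaRect(q[:,:2].astype(np.float32)); print(name,ce[i].round(1),st[i,4],q.mean(0).round(4),'z',q[:,2].min().round(3),q[:,2].max().round(3),'rect',np.round(r[0],4),np.round(r[1],4),round(r[2],1))
roi=(u>180)&(u<300)&(v>180)&(v<330)
blob(roi&(P[...,2]>.02),'all>20',0,1)
blob(roi&(P[...,2]>.045),'>45',0,1)
blob((u>420)&(u<470)&(v>160)&(v<200)&(P[...,2]>.05),'cup',0,1)
blob((u>270)&(u<295)&(v>180)&(v<200)&(P[...,2]>.03),'bottle',0,1)
E
```

```text
table z -0.0001951864435038031 [0.40072182 0.08985515 0.00233495] [0.71900914 0.24677776 0.00144189]
all>20 [187.1 184.4] 105 [0.6989 0.2975 0.0453] z 0.021 0.069 rect [0.6985 0.2988] [0.0147 0.0372] 14.6
all>20 [245.  183.4] 313 [0.7016 0.1502 0.0357] z 0.02 0.046 rect [0.7013 0.1451] [0.1404 0.0154] 89.9
all>20 [281.2 190.3] 66 [0.673  0.0543 0.0842] z 0.02 1.506 rect [0.5457 0.0143] [0.3105 0.0204] 17.5
all>20 [222.3 235.9] 1331 [0.5612 0.2018 0.0767] z 0.021 1.506 rect [0.5153 0.1041] [0.3326 0.1226] 67.9
all>20 [235.5 293.2] 456 [0.4186 0.1698 0.07  ] z 0.02 1.506 rect [0.4414 0.1129] [0.1077 0.2737] 3.5
all>20 [246.4 288.8] 17 [0.4279 0.138  0.1092] z 0.02 1.506 rect [0.4111 0.065 ] [0.186 0.013] 76.7
>45 [185.7 182.9] 48 [0.7003 0.2984 0.057 ] z 0.046 0.069 rect [0.6996 0.2996] [0.0111 0.0259] 10.8
>45 [280.7 189.2] 24 [0.6589 0.0508 0.1717] z 0.045 1.506 rect [0.5439 0.0123] [0.3057 0.0154] 17.7
>45 [222.  235.9] 1194 [0.5606 0.2021 0.0809] z 0.045 1.506 rect [0.5153 0.1041] [0.3326 0.1226] 67.9
>45 [220.4 300.5] 223 [0.4007 0.2058 0.0803] z 0.045 1.506 rect [0.4071 0.1108] [0.0389 0.2737] 3.5
cup [445.1 180.8] 471 [ 0.6953 -0.3604  0.0674] z 0.051 0.077 rect [ 0.6961 -0.3611] [0.0607 0.0592] 4.7
bottle [281.  189.8] 55 [0.6719 0.054  0.0958] z 0.03 1.506 rect [0.5446 0.014 ] [0.3081 0.0204] 17.5
```

View pics/mz.png

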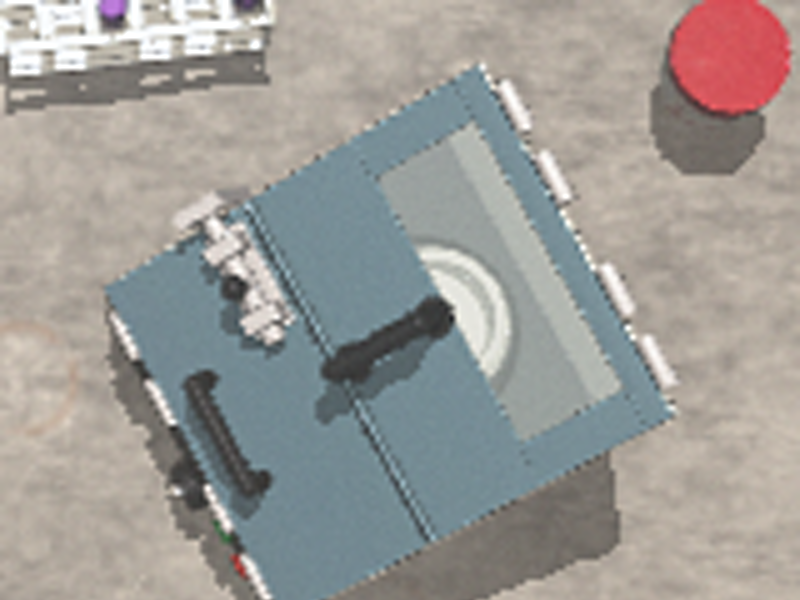

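View pics/fz.png

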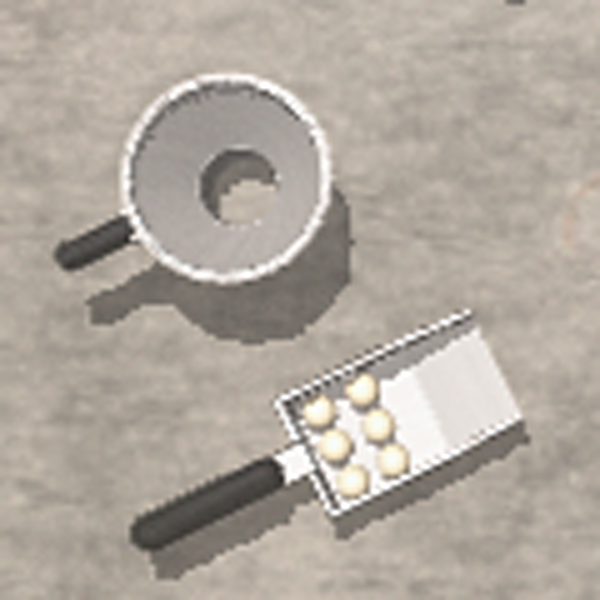

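```bash
python3 - <<'E'
from h import *
c=load('top0')
z=lambda x,y:(x/5+300,y/5+170)
A=ray(c,*z(480,65),.173);B=ray(c,*z(672,415),.173)
print('hinge corners',A,B,np.linalg.norm(A-B))
d=(A-B);yaw=np.degrees(np.arctan2(d[1],d[0]))-90;print('yaw',yaw)
F=ray(c,*z(107,290),.082);G=ray(c,*z(245,203),.125);H=ray(c,*z(432,540),.125)
print('front left',F,'gap',G,H,np.degrees(np.arctan2(*(G-H)[[1,0]]))-90)
print('long side', np.degrees(np.arctan2(*(A-F)[[1,0]])),np.linalg.norm((A-F)[:2]))
e1=ray(c,*z(433,315),.1654+.0097);e2=ray(c,*z(342,363),.1654-.0097)
print('bar',e1,e2,(e1+e2)/2,np.degrees(np.arctan2(*(e1-e2)[[1,0]])))
for y in (-62,-62.3,-61.5):
    a=np.radians(y);ex=np.array([np.cos(a),np.sin(a)]);m=(A+B)[:2]/2
    o=m-.095*ex;print(y,'origin',o,'handle',o-.0143*ex,'mouth',o+.026*ex)
# funnel
im=cv2.imread('pics/fz.png')
f=lambda x,y:(x/5+180,y/5+200)
pts=[(124,180),(329,180),(227,75),(227,283)]
W=[ray(c,*f(*p),.082) for p in pts];print('funnel rim',[w.round(4) for w in W],np.mean(W,0))
l=ray(c,*f(68,255),.075);print('lug end',l)
l2=ray(c,*f(128,228),.081);print(l2,np.degrees(np.arctan2(*(l-np.mean(W,0))[[1,0]])))
# scoop
for n,p,h in [('BL',(278,402),.034),('BR',(338,513),.034),('FL',(470,312),.034),('FR?',(522,418),.02),('he',(145,535),.056),('hs',(275,470),.056)]:
    print(n,ray(c,*f(*p),h))
for n,p in [('cup',(445,181)),('bottle',(281.5,190))]: print(n,ray(c,*p,.065))
E
```

```text
hinge corners [ 0.66960784 -0.22045565  0.173     ] [ 0.50368815 -0.30532424  0.173     ] 0.1863652880113576
yaw -62.91007244201223
front left [ 0.57706122 -0.04510668  0.082     ] gap [ 0.61313745 -0.11190998  0.125     ] [ 0.44904359 -0.19843554  0.125     ] -62.19762820676978
long side -62.1755635621837 0.19827288756015324
bar [ 0.55157606 -0.19523354  0.1751    ] [ 0.53165826 -0.15428029  0.1557    ] [ 0.54161716 -0.17475692  0.1654    ] -64.06381326639794
-62 origin [ 0.54204819 -0.17900992] handle [ 0.53533475 -0.16638377] mouth [ 0.55425445 -0.20196656]
-62.3 origin [ 0.542488   -0.17877755] handle [ 0.53584076 -0.16611642] mouth [ 0.55457389 -0.20179778]
-61.5 origin [ 0.54131791 -0.17940232] handle [ 0.53449454 -0.16683523] mouth [ 0.55372404 -0.20225156]
funnel rim [array([0.5608, 0.2445, 0.082 ]), array([0.5595, 0.1428, 0.082 ]), array([0.6127, 0.1935, 0.082 ]), array([0.5088, 0.1933, 0.082 ])] [0.56045136 0.19350941 0.082     ]
lug end [0.52439595 0.27344216 0.075     ]
[0.53691063 0.24255411 0.081     ] 114.27879139000925
BL [0.45151007 0.17469112 0.034     ]
BR [0.39480873 0.14426462 0.034     ]
FL [0.49616651 0.07663249 0.034     ]
FR? [0.44216112 0.05123798 0.02      ]
he [0.38517524 0.23808375 0.056     ]
hs [0.4166818  0.17318519 0.056     ]
cup [ 0.69538361 -0.36070872  0.065     ]
bottle [0.6774116  0.05430835 0.065     ]
```

Handle bar near (0.54, -0.17, 0.165), mill yaw about -62.3°. Funnel axis (0.560, 0.194), with its lug at 114°. Scoop yaw about -65°. In the target grasp orientation, tool x/y/z = mill y/x/down.

```bash
cat >> h.py <<'E'
from scipy.spatial.transform import Rotation as R
def st():
    s=bot.read_state();M=R.from_rotvec(s['tcp_rot']).as_matrix()
    return s,np.array(s['tool_pos']),M
def goto(p,yaw,tilt=0,pos=None):
    """needed shift in current tool axes, rot (tool), and shift in the target axes"""
    s,q,M=st()
    a=np.radians(yaw);x=np.array([np.cos(a),np.sin(a),0]);z=np.array([0,0,-1.]);T=np.c_[x,np.cross(z,x),z]
    T=T@R.from_rotvec([np.radians(tilt),0,0]).as_matrix()
    print('t',round(s['time'],2),'tcp',q.round(4),'w',round(s['width'],3),'F',np.round(s['wrist_force'],1),'q',np.round(s['q'],2))
    print(' rot',R.from_matrix(M.T@T).as_rotvec().round(3),'shift cur',(M.T@(np.array(p)-q)).round(4),'shift after rot',(T.T@(np.array(p)-q)).round(4))
E
python3 - <<'E'
from h import *
goto([.5375,-.169,.23],27.7)
E
```

```text
t 0.15 tcp [ 0.2724 -0.6169  0.2302] w 0.995 F [ 0.3  0.1 -0.1] q [-1.19  0.26  1.61  0.    1.27 -0.04]
 rot [-2.000e-03  1.000e-03 -1.639e+00] shift cur [-0.3027 -0.4234  0.0008] shift after rot [ 4.429e-01 -2.734e-01  2.000e-04]
```

arm_command:
  rows:
    - {"xyz": [0, 0, -0.005], "delta_rot": [0, 0, -0.149], "gripper": 0.045}
    - {"xyz": [0, 0, -0.005], "delta_rot": [0, 0, -0.149], "gripper": 0.045}
    - {"xyz": [0, 0, -0.005], "delta_rot": [0, 0, -0.149], "gripper": 0.045}
    - {"xyz": [0, 0, -0.005], "delta_rot": [0, 0, -0.149], "gripper": 0.045}
    - {"xyz": [0, 0, -0.005], "delta_rot": [0, 0, -0.149], "gripper": 0.045}
    - {"xyz": [0, 0, -0.005], "delta_rot": [0, 0, -0.149], "gripper": 0.045}
    - {"xyz": [0, 0, -0.005], "delta_rot": [0, 0, -0.149], "gripper": 0.045}
    - {"xyz": [0, 0, -0.005], "delta_rot": [0, 0, -0.149], "gripper": 0.045}
    - {"xyz": [0, 0, 0], "delta_rot": [0, 0, -0.149], "gripper": 0.045}
    - {"xyz": [0, 0, 0], "delta_rot": [0, 0, -0.149], "gripper": 0.045}
    - {"xyz": [0, 0, 0], "delta_rot": [0, 0, -0.149], "gripper": 0.045}

```text
time: 1.25
tool_pos: [0.2725, -0.6172, 0.2708]
tcp_rot: [-3.047, -0.762, 0.0]
wrist_force: [0.7, -0.1, -0.1]
width: 0.528
```

arm_command:
  rows:
    - {"xyz": [0.0445, -0.0275, 0], "delta_rot": [0, 0, 0], "gripper": 0.045}
    - {"xyz": [0.0445, -0.0275, 0], "delta_rot": [0, 0, 0], "gripper": 0.045}
    - {"xyz": [0.0445, -0.0275, 0], "delta_rot": [0, 0, 0], "gripper": 0.045}
    - {"xyz": [0.0445, -0.0275, 0], "delta_rot": [0, 0, 0], "gripper": 0.045}
    - {"xyz": [0.0445, -0.0275, 0], "delta_rot": [0, 0, 0], "gripper": 0.045}
    - {"xyz": [0.0445, -0.0275, 0], "delta_rot": [0, 0, 0], "gripper": 0.045}
    - {"xyz": [0.0445, -0.0275, 0], "delta_rot": [0, 0, 0], "gripper": 0.045}
    - {"xyz": [0.0445, -0.0275, 0], "delta_rot": [0, 0, 0], "gripper": 0.045}
    - {"xyz": [0.0445, -0.0275, 0], "delta_rot": [0, 0, 0], "gripper": 0.045}
    - {"xyz": [0.0445, -0.0275, 0], "delta_rot": [0, 0, 0], "gripper": 0.045}

```text
time: 2.25
tool_pos: [0.5273, -0.1849, 0.2711]
tcp_rot: [3.05, 0.753, -0.0]
wrist_force: [1.2, -0.2, 0.2]
width: 0.524
```

```bash
python3 - <<'E'
from h import *
goto([.5375,-.169,.23],27.7)
snap('wrist','w1')
E
```

```text
t 2.25 tcp [ 0.5273 -0.1849  0.2711] w 0.524 F [ 1.2 -0.2  0.2] q [-0.38  0.02  1.81 -0.    1.31 -0.87]
 rot [0.    0.    0.001] shift cur [ 0.0164 -0.0094  0.0411] shift after rot [ 0.0164 -0.0094  0.0411]
```

View pics/w1.png

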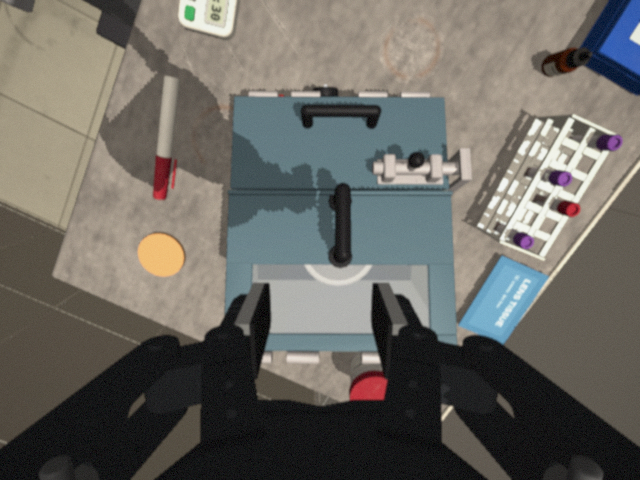

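Wrist view is square with the mill: upper bar runs (343,187)–(340,258), lower handle (305–378,113), bolt at (417,165).

```bash
python3 - <<'E'
from h import *
c=load('w1')
a=ray(c,340,257,.175);b=ray(c,343,188,.1557);m=(a+b)/2;print(a,b,m,np.linalg.norm((a-b)[:2]))
cor=[ray(c,*p) for p in [(226,348,.173),(459,346,.173)]];print(cor,np.mean(cor,0))
e=np.array([np.cos(np.radians(-62.3)),np.sin(np.radians(-62.3)),0]);n=np.array([-e[1],e[0],0])
o=np.mean(cor,0)-.095*e;print('origin',o,'bar in mill',(m-o)@e,(m-o)@n)
for nm,p in [('lh1',(304,113,.13)),('lh2',(378,113,.13)),('bolt knob',(417,160,.14)),('bolt L',(375,168,.125)),('keeper',(470,165,.125)),('frontedge',(340,97,.08)),('gap',(340,190,.117))]:
    w=ray(c,*p)-o; print(nm,(w@e).round(4),(w@n).round(4))
v,u=np.mgrid[0:480,0:640];P=world(c,u,v)
for p in [(340,115),(417,160),(342,220),(342,250),(342,195)]: print(p,P[p[1],p[0]])
goto([m[0],m[1],.1467],27.7)
E
```

```text
[ 0.5467023  -0.19107632  0.175     ] [ 0.52684541 -0.14795223  0.1557    ] [ 0.53677386 -0.16951428  0.16535   ] 0.04747613419816525
[array([ 0.50372278, -0.30170373,  0.173     ]), array([ 0.66719226, -0.21364433,  0.173     ])] [ 0.58545752 -0.25767403  0.173     ]
origin [ 0.54129753 -0.17356164  0.173     ] bar in mill -0.00568629832077828 -0.0021238443439283005
lh1 -0.0833 -0.0304
lh2 -0.0833 0.0266
bolt knob -0.0487 0.0567
bolt L -0.0411 0.027
keeper -0.0436 0.1044
frontedge -0.0993 -0.0002
gap -0.0217 -0.0009
(340, 115) [ 0.50131489 -0.10140759  0.11575292]
(417, 160) [ 0.56815597 -0.10426741  0.14275273]
(342, 220) [ 0.53478773 -0.16624105  0.17407975]
(342, 250) [ 0.54407155 -0.18401361  0.18106487]
(342, 195) [ 0.52726392 -0.15156789  0.16624683]
t 2.3 tcp [ 0.5308 -0.1782  0.2712] w 0.524 F [ 2.1  3.5 -0.7] q [-0.37  0.02  1.8   0.01  1.31 -0.86]
 rot [-0.004 -0.006  0.005] shift cur [ 0.0086 -0.0044  0.1245] shift after rot [ 0.0093 -0.0049  0.1245]
```

arm_command:
  rows:
    - {"xyz": [0, 0, 0.03], "delta_rot": [0, 0, 0], "gripper": 0.045}
    - {"xyz": [0, 0, 0.02], "delta_rot": [0, 0, 0], "gripper": 0.045}
    - {"xyz": [0, 0, 0], "delta_rot": [0, 0, 0], "gripper": 0.045}

```text
time: 2.6
tool_pos: [0.5243, -0.1855, 0.2173]
tcp_rot: [-3.045, -0.753, 0.01]
wrist_force: [-0.5, -0.0, 0.4]
width: 0.526
```

```bash
python3 - <<'E'
from h import *
goto([.536,-.168,.1467],27.7)
c=snap('wrist','w2'); v,u=np.mgrid[0:480,0:640];P=world(c,u,v)
print(P[240:244,338:346,2])
E
```

```text
t 2.6 tcp [ 0.5243 -0.1855  0.2173] w 0.526 F [-0.5 -0.   0.4] q [-0.38  0.05  1.87 -0.    1.22 -0.87]
 rot [-0.006  0.005  0.002] shift cur [ 0.0189 -0.0097  0.0705] shift after rot [ 0.0185 -0.0101  0.0706]
[[0.1323017  0.13234758 0.13069631 0.13194613 0.13042258 0.13129848
  0.16824569 0.16811694]
 [0.1312689  0.13166322 0.13198979 0.13215662 0.13131772 0.13262539
  0.16807078 0.16891603]
 [0.13335226 0.13211402 0.13088642 0.13156604 0.1318215  0.131655
  0.16825946 0.16932715]
 [0.13281667 0.13286728 0.13183221 0.13192701 0.13295523 0.1333467
  0.16871378 0.1701028 ]]
```

View pics/w2.png

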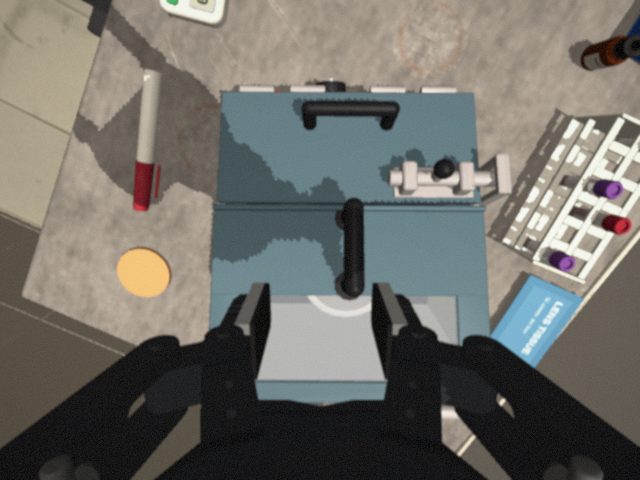

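```bash
python3 - <<'E'
from h import *
c=load('w2')
a=ray(c,352,288,.175);b=ray(c,352,205,.1557);m=(a+b)/2;print(a,b,m)
v,u=np.mgrid[0:480,0:640];P=world(c,u,v)
k=(u>338)&(u<366)&(v>205)&(v<290)&(P[...,2]>.15);print(P[k].mean(0),P[k][:,2].max())
goto([m[0],m[1],.1467],27.7)
E
```

```text
[ 0.5466392  -0.18905305  0.175     ] [ 0.52606276 -0.14908253  0.1557    ] [ 0.53635098 -0.16906779  0.16535   ]
[ 0.53587409 -0.16795368  0.17318095] 0.35954531282522884
t 2.65 tcp [ 0.5254 -0.1863  0.2194] w 0.53 F [-0.7  0.1  0.3] q [-0.39  0.05  1.87 -0.    1.22 -0.87]
 rot [-0.003  0.003  0.001] shift cur [ 0.0179 -0.0099  0.0726] shift after rot [ 0.0177 -0.0102  0.0727]
```

arm_command:
  rows:
    - {"xyz": [0.018, -0.01, 0.015], "delta_rot": [0, 0, 0], "gripper": 0.045}
    - {"xyz": [0, 0, 0.03], "delta_rot": [0, 0, 0], "gripper": 0.045}
    - {"xyz": [0, 0, 0.028], "delta_rot": [0, 0, 0], "gripper": 0.045}
    - {"xyz": [0, 0, 0], "delta_rot": [0, 0, 0], "gripper": 0.045}

```text
time: 3.05
tool_pos: [0.5356, -0.1692, 0.1455]
tcp_rot: [-3.047, -0.751, 0.008]
wrist_force: [-0.5, -0.6, -0.4]
width: 0.525
```

```bash
python3 - <<'E'
from h import *
goto([.536,-.1685,.1467],27.7)
E
```

```text
t 3.05 tcp [ 0.5356 -0.1692  0.1455] w 0.525 F [-0.5 -0.6 -0.4] q [-0.35  0.13  1.93 -0.    1.09 -0.83]
 rot [-0.005  0.004  0.   ] shift cur [ 0.0006 -0.0005 -0.0012] shift after rot [ 0.0006 -0.0004 -0.0012]
```

arm_command:
  rows:
    - {"xyz": [0, 0, 0], "delta_rot": [0, 0, 0], "gripper": 0}
    - {"xyz": [0, 0, 0], "delta_rot": [0, 0, 0], "gripper": 0}
    - {"xyz": [0, 0, 0], "delta_rot": [0, 0, 0], "gripper": 0}
    - {"xyz": [0, 0, 0], "delta_rot": [0, 0, 0], "gripper": 0}
    - {"xyz": [0, 0, 0], "delta_rot": [0, 0, 0], "gripper": 0}
  force: 40

```text
time: 3.55
tool_pos: [0.5382, -0.1713, 0.1505]
tcp_rot: [3.047, 0.752, 0.001]
wrist_force: [-3.9, -2.8, 1.9]
width: 0.125
```

```bash
python3 - <<'E'
from h import *
goto([.536,-.1685,.1467],27.7)
# handle arc in mill (x,z): steps for theta
x0,z0=-.1093,-.0046
pr=None
for th in np.arange(0,2.001,.13):
    x=x0*np.cos(th)+z0*np.sin(th);z=-x0*np.sin(th)+z0*np.cos(th)
    if pr: print(round(th,2),'dy %.4f dz %.4f'%(x-pr[0],-(z-pr[1])))
    pr=(x,z)
E
```

```text
t 3.55 tcp [ 0.5382 -0.1713  0.1505] w 0.125 F [-3.9 -2.8  1.9] q [-0.35  0.12  1.93 -0.    1.09 -0.83]
 rot [0.003 0.    0.   ] shift cur [-0.0007 -0.0036  0.0038] shift after rot [-0.0007 -0.0035  0.0038]
0.13 dy 0.0003 dz -0.0142
0.26 dy 0.0022 dz -0.0140
0.39 dy 0.0040 dz -0.0136
0.52 dy 0.0057 dz -0.0130
0.65 dy 0.0073 dz -0.0122
0.78 dy 0.0089 dz -0.0111
0.91 dy 0.0102 dz -0.0099
1.04 dy 0.0114 dz -0.0085
1.17 dy 0.0124 dz -0.0069
1.3 dy 0.0132 dz -0.0052
1.43 dy 0.0138 dz -0.0035
1.56 dy 0.0141 dz -0.0017
1.69 dy 0.0142 dz 0.0002
1.82 dy 0.0141 dz 0.0020
1.95 dy 0.0137 dz 0.0038
```

arm_command:
  rows:
    - {"xyz": [0, 0.0003, -0.0142], "delta_rot": [0, 0, 0], "gripper": 0}
    - {"xyz": [0, 0.0022, -0.014], "delta_rot": [0, 0, 0], "gripper": 0}
    - {"xyz": [0, 0.004, -0.0136], "delta_rot": [0, 0, 0], "gripper": 0}
    - {"xyz": [0, 0.0057, -0.013], "delta_rot": [0, 0, 0], "gripper": 0}

```text
time: 3.95
tool_pos: [0.5431, -0.1809, 0.2033]
tcp_rot: [-3.05, -0.753, 0.002]
wrist_force: [1.2, -4.8, -11.9]
width: 0.123
```

```bash
python3 - <<'E'
from h import *
goto([.536,-.1685,.1467],27.7)
E
```

```text
t 3.95 tcp [ 0.5431 -0.1809  0.2033] w 0.123 F [  1.2  -4.8 -11.9] q [-0.36  0.09  1.86 -0.    1.19 -0.85]
 rot [-0.001  0.001  0.   ] shift cur [-0.0005 -0.0142  0.0566] shift after rot [-0.0005 -0.0143  0.0566]
```

arm_command:
  rows:
    - {"xyz": [0, 0.0073, -0.0122], "delta_rot": [0, 0, 0], "gripper": 0}
    - {"xyz": [0, 0.0089, -0.0111], "delta_rot": [0, 0, 0], "gripper": 0}
    - {"xyz": [0, 0.0102, -0.0099], "delta_rot": [0, 0, 0], "gripper": 0}
    - {"xyz": [0, 0.0114, -0.0085], "delta_rot": [0, 0, 0], "gripper": 0}
    - {"xyz": [0, 0.0124, -0.0069], "delta_rot": [0, 0, 0], "gripper": 0}
    - {"xyz": [0, 0.0132, -0.0052], "delta_rot": [0, 0, 0], "gripper": 0}

```text
time: 4.55
tool_pos: [0.5721, -0.2365, 0.2566]
tcp_rot: [-3.047, -0.752, 0.006]
wrist_force: [-6.7, 2.0, -10.2]
width: 0.125
```

```bash
python3 - <<'E'
from h import *
goto([.603,-.2965,.2545],27.7)
snap('top','t3')
E
```

```text
t 4.55 tcp [ 0.5721 -0.2365  0.2566] w 0.125 F [ -6.7   2.  -10.2] q [-0.43  0.15  1.7   0.    1.3  -0.92]
 rot [-0.004  0.003  0.001] shift cur [-0.0006  0.0675  0.0018] shift after rot [-0.0006  0.0675  0.0021]
```

View pics/t3.png

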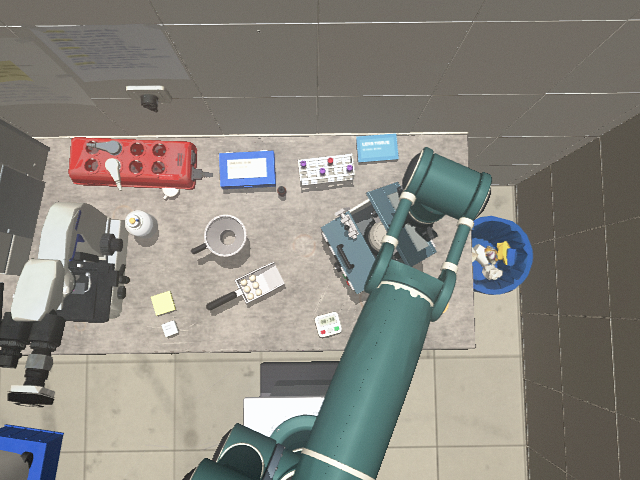

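arm_command:
  rows:
    - {"xyz": [0, 0.0138, -0.003], "delta_rot": [0, 0, 0], "gripper": 0}
    - {"xyz": [0, 0.0141, -0.0015], "delta_rot": [0, 0, 0], "gripper": 0}
    - {"xyz": [0, 0.0142, 0.0003], "delta_rot": [0, 0, 0], "gripper": 0}
    - {"xyz": [0, 0.0141, 0.002], "delta_rot": [0, 0, 0], "gripper": 0}
    - {"xyz": [0, 0.0125, 0.0036], "delta_rot": [0, 0, 0], "gripper": 0}
    - {"xyz": [0, 0, 0], "delta_rot": [0, 0, 0], "gripper": 0}

```text
time: 5.2
tool_pos: [0.608, -0.2999, 0.2581]
tcp_rot: [3.046, 0.75, 0.009]
wrist_force: [-1.2, -0.6, 0.7]
width: -0.005
```

```bash
python3 - <<'E'
from h import *
goto([.603,-.2965,.2545],27.7)
E
```

```text
t 5.2 tcp [ 0.608  -0.2999  0.2581] w -0.005 F [-1.2 -0.6  0.7] q [-0.5   0.25  1.57  0.    1.31 -0.98]
 rot [ 0.005 -0.004 -0.001] shift cur [-0.0029 -0.0053  0.0036] shift after rot [-0.0029 -0.0053  0.0036]
```

```bash
python3 - <<'E'
from h import *
snap('wrist','w4')
c=snap('side','s4');im=cv2.imread('pics/s4.png');cv2.imwrite('pics/s4z.png',cv2.resize(im[120:280,240:440],None,fx=4,fy=4)[:600])
E
```

```text
(no output)
```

View pics/w4.png

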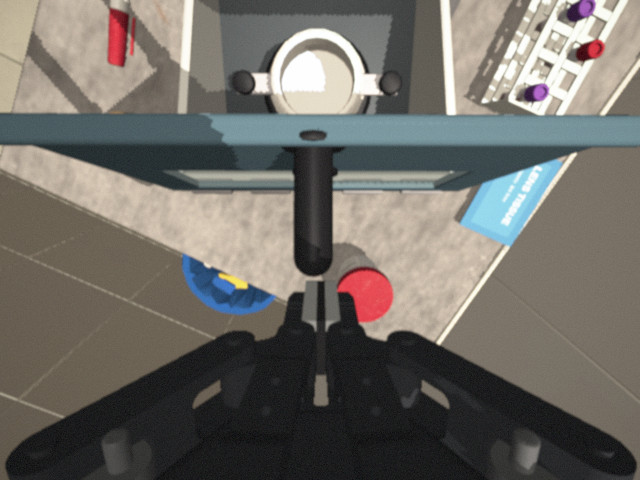

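View pics/s4z.png

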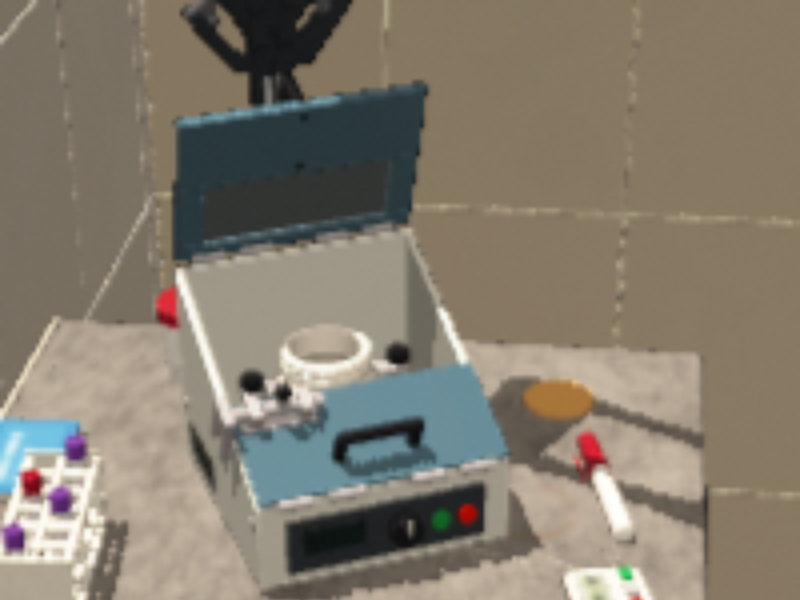

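Leaf stands up; fingers came off the bar (fingers behind it at (320,300), bar at (313,150–270)). Measure the leaf angle.

```bash
python3 - <<'E'
from h import *
c=load('s4');im=cv2.imread('pics/s4.png')
hsv=cv2.cvtColor(im,cv2.COLOR_BGR2HSV);v,u=np.mgrid[0:480,0:640];P=world(c,u,v)
m=(u>282)&(u<348)&(v>138)&(v<190)&(hsv[...,0]>90)&(hsv[...,0]<112)&(hsv[...,1]>60)&(P[...,2]>.16)&(P[...,2]<.4)
Q=P[m];
for i in range(4):
    q=Q-Q.mean(0);n=np.linalg.svd(q,full_matrices=False)[2][2];r=q@n;Q=Q[abs(r)<max(2*r.std(),.002)]
n=n*np.sign(-n[1]);print(len(Q),r.std(),'normal',n,'elev deg',np.degrees(np.arcsin(n[2])),'az',np.degrees(np.arctan2(n[1],n[0])),'ztop',P[m][:,2].max())
# theta: normal elevation 65deg at 0 -> elev = 115-theta measured from +x
print('theta',np.radians(115-np.degrees(np.arcsin(n[2]))))
c=load('w4');P=world(c,u,v)
for p in [(200,118),(420,118),(313,250),(313,265),(200,126),(420,126)]: print(p,P[p[1],p[0]])
goto([.603,-.2965,.2545],27.7)
E
```

```text
1204 0.0017617955299348118 normal [ 0.44010933 -0.84636128  0.29996059] elev deg 17.45523602117221 az -62.525490273980786 ztop 0.3025911768519475
theta 1.7024772995113093
(200, 118) [ 0.54241715 -0.24759743  0.29706685]
(420, 118) [ 0.59691069 -0.21896873  0.29698044]
(313, 250) [ 0.58712254 -0.26506618  0.30515574]
(313, 265) [ 0.58906242 -0.26877973  0.3062555 ]
(200, 126) [ 0.54341603 -0.249489    0.29773871]
(420, 126) [ 0.59744005 -0.22113859  0.29955734]
t 5.3 tcp [ 0.6072 -0.2982  0.258 ] w 0.004 F [ 0.5 -0.5 -0.3] q [-0.49  0.25  1.57  0.    1.31 -0.98]
 rot [ 0.004 -0.004  0.   ] shift cur [-0.0029 -0.0035  0.0035] shift after rot [-0.0029 -0.0035  0.0035]
```

Leaf at ~1.70 rad: borderline. I'll go over it and push it from the front to its stop with closed fingers.

arm_command:
  rows:
    - {"xyz": [0, 0.01, -0.03], "delta_rot": [0, 0, 0], "gripper": 0}
    - {"xyz": [0, 0, -0.05], "delta_rot": [0, 0, 0], "gripper": 0}
    - {"xyz": [0, -0.03, -0.01], "delta_rot": [0, 0, 0], "gripper": 0}
    - {"xyz": [0, -0.045, 0], "delta_rot": [0, 0, 0], "gripper": 0}
    - {"xyz": [0, -0.05, 0], "delta_rot": [0, 0, 0], "gripper": 0}
    - {"xyz": [0, -0.01, 0], "delta_rot": [0, 0, 0], "gripper": 0}
    - {"xyz": [0, 0, 0.04], "delta_rot": [0, 0, 0], "gripper": 0}
    - {"xyz": [0, 0, 0.03], "delta_rot": [0, 0, 0], "gripper": 0}
    - {"xyz": [0, 0, 0], "delta_rot": [0, 0, 0], "gripper": 0}

```text
time: 6.2
tool_pos: [0.545, -0.1854, 0.2716]
tcp_rot: [-3.046, -0.753, 0.008]
wrist_force: [-0.1, -0.1, 0.4]
width: -0.003
```

```bash
python3 - <<'E'
from h import *
s,q,M=st();e=np.array([np.cos(np.radians(-62.3)),np.sin(np.radians(-62.3))]);print(q,(q[:2]-[.5415,-.175])@e,s['wrist_force'],s['time'])
E
```

```text
[ 0.5449941  -0.18542302  0.27156357] 0.010852678443407093 [-0.12835574 -0.14929029  0.38837623] 6.2
```

arm_command:
  rows:
    - {"xyz": [0, 0.02, 0], "delta_rot": [0, 0, 0], "gripper": 0}
    - {"xyz": [0, 0.015, 0], "delta_rot": [0, 0, 0], "gripper": 0}
    - {"xyz": [0, 0.008, 0], "delta_rot": [0, 0, 0], "gripper": 0}
    - {"xyz": [0, 0.008, 0], "delta_rot": [0, 0, 0], "gripper": 0}
    - {"xyz": [0, 0, 0], "delta_rot": [0, 0, 0], "gripper": 0}

```text
time: 6.7
tool_pos: [0.5717, -0.233, 0.2763]
tcp_rot: [3.049, 0.751, 0.002]
wrist_force: [0.2, -0.1, -0.4]
width: -0.001
```

```bash
python3 - <<'E'
from h import *
s,q,M=st();e=np.array([np.cos(np.radians(-62.3)),np.sin(np.radians(-62.3))]);print(q,(q[:2]-[.5415,-.175])@e,s['wrist_force'],s['time'])
E
```

```text
[ 0.57165306 -0.23302029  0.27627136] 0.06538720033646289 [ 0.21271788 -0.12493516 -0.39419262] 6.7
```

arm_command:
  rows:
    - {"xyz": [0, 0.006, 0.002], "delta_rot": [0, 0, 0], "gripper": 0}
    - {"xyz": [0, 0.005, 0.002], "delta_rot": [0, 0, 0], "gripper": 0}
    - {"xyz": [0, 0, 0], "delta_rot": [0, 0, 0], "gripper": 0}

```text
time: 7.0
tool_pos: [0.576, -0.2421, 0.2708]
tcp_rot: [3.05, 0.753, -0.001]
wrist_force: [0.0, 0.4, -0.1]
width: 0.001
```

```bash
python3 - <<'E'
from h import *
s,q,M=st();e=np.array([np.cos(np.radians(-62.3)),np.sin(np.radians(-62.3))]);print(q,(q[:2]-[.5415,-.175])@e,s['wrist_force'],s['time'])
c=snap('wrist','w5')
c=snap('side','s5');im=cv2.imread('pics/s5.png');cv2.imwrite('pics/s5z.png',cv2.resize(im[120:280,240:440],None,fx=4,fy=4)[:600])
E
```

```text
[ 0.57596143 -0.24212163  0.27080158] 0.07544818674765282 [ 0.04829182  0.35663807 -0.12439781] 7.0
```

View pics/w5.png

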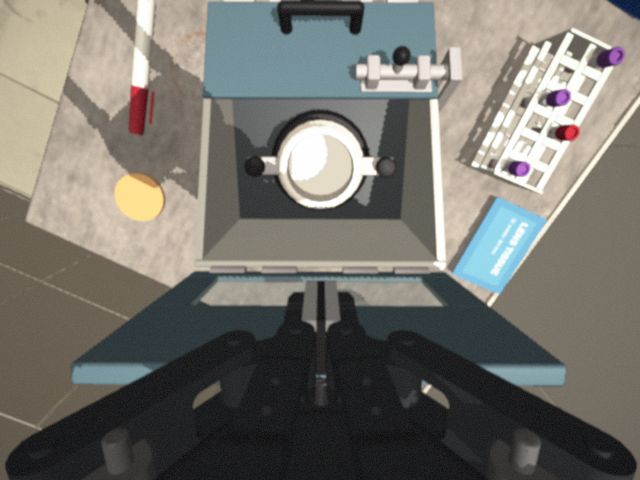

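View pics/s5z.png

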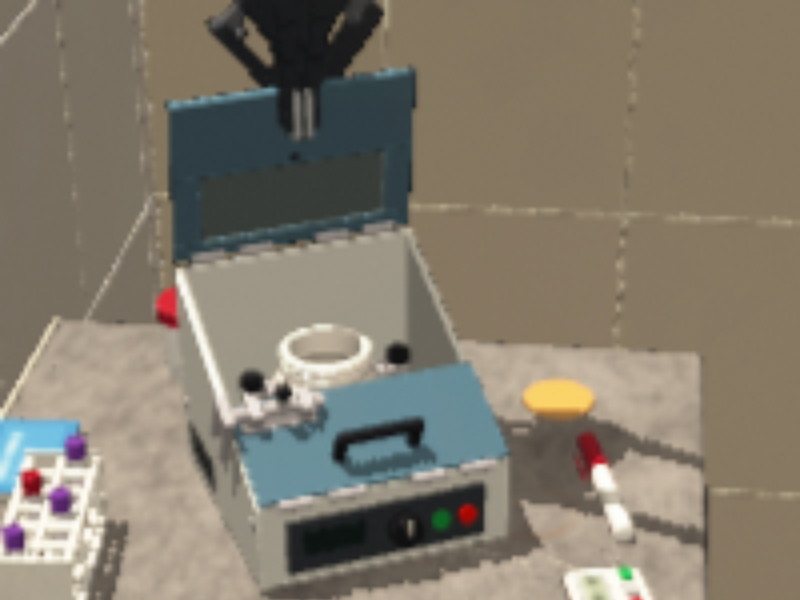

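```bash
cat >> h.py <<'E'
def leaf(tag):
    c=load(tag);im=cv2.imread(f'pics/{tag}.png')
    hsv=cv2.cvtColor(im,cv2.COLOR_BGR2HSV);v,u=np.mgrid[0:480,0:640];P=world(c,u,v)
    m=(u>280)&(u<348)&(v>133)&(v<190)&(hsv[...,0]>90)&(hsv[...,0]<112)&(hsv[...,1]>60)&(P[...,2]>.16)&(P[...,2]<.4)
    Q=P[m]
    for i in range(4):
        q=Q-Q.mean(0);n=np.linalg.svd(q,full_matrices=False)[2][2];r=q@n;Q=Q[abs(r)<max(2*r.std(),.002)]
    n=n*np.sign(-n[1]);print('leaf',len(Q),r.std().round(4),'az',np.degrees(np.arctan2(n[1],n[0])).round(1),'theta',np.radians(115-np.degrees(np.arcsin(n[2]))).round(3),'ztop',P[m][:,2].max().round(3))
E
python3 - <<'E'
from h import *
leaf('s4');leaf('s5')
c=load('w5');im=cv2.imread('pics/w5.png')
cv2.imwrite('pics/w5z.png',cv2.resize(im[100:230,230:410],None,fx=4,fy=4,interpolation=cv2.INTER_CUBIC))
E
```

```text
leaf 1204 0.0018 az -62.5 theta 1.702 ztop 0.303
leaf 1192 0.002 az -62.6 theta 1.883 ztop 0.317
```

View pics/w5z.png

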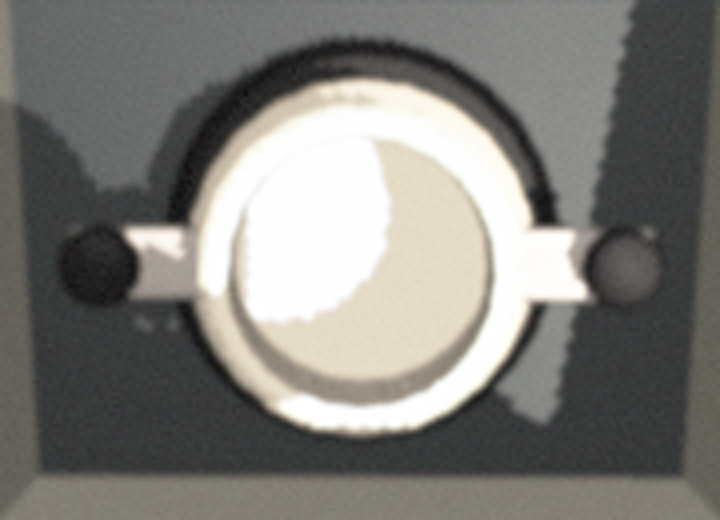

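```bash
python3 - <<'E'
from h import *
c=load('w5');v,u=np.mgrid[0:480,0:640];P=world(c,u,v)
e=np.array([np.cos(np.radians(-62.3)),np.sin(np.radians(-62.3))]);n=np.array([-e[1],e[0]])
m=(u>260)&(u<385)&(v>100)&(v<225)&(P[...,2]>.113)&(P[...,2]<.128)
Q=P[m];print(len(Q),np.median(Q[:,2]))
(x,y),r=cv2.minEnclosingCircle(Q[:,:2].astype(np.float32));print('encl',x,y,r)
# histogram of radii around guess
for it in range(6):
    d=np.hypot(Q[:,0]-x,Q[:,1]-y);a=np.arctan2(Q[:,1]-y,Q[:,0]-x)
    # per-angle inner & outer
    I=[];O=[]
    for k in np.linspace(-np.pi,np.pi,49)[:-1]:
        s=(abs(np.angle(np.exp(1j*(a-k))))<.066)
        if s.sum()>3: I.append((k,np.percentile(d[s],3)));O.append((k,np.percentile(d[s],97)))
    I=np.array(I);O=np.array(O)
    dx=2*np.mean((O[:,1]-O[:,1].mean())*np.cos(O[:,0]));dy=2*np.mean((O[:,1]-O[:,1].mean())*np.sin(O[:,0]))
    x+=dx;y+=dy
print('outer fit',x,y,'rO',O[:,1].mean(),O[:,1].std(),'rI',I[:,1].mean(),I[:,1].std(),
 'inner off',2*np.mean((I[:,1]-I[:,1].mean())*np.cos(I[:,0])),2*np.mean((I[:,1]-I[:,1].mean())*np.sin(I[:,0])))
for U,V in [(321,164.4),(320.4,167.5)]: print(ray(c,U,V,.12))
o=np.array([.5415,-.175]);print('expected',o+.026*e)
# pixel rays for inner rim edges
z=lambda x,y:(x/4+230,y/4+100)
for p in [(233,270),(490,270),(362,136),(362,405)]: print(p,ray(c,*z(*p),.12)[:2])
E
```

```text
1773 0.1185855577897208
encl 0.555047869682312 -0.20365118980407715 0.034240469336509705
outer fit 0.5550018292106734 -0.20345844042004038 rO 0.03366826678471188 0.00015591660173375292 rI 0.027939404284796143 0.00012969604173448585 inner off -6.317543073885741e-05 0.00012598236579164124
[ 0.5544424  -0.20025516  0.12      ]
[ 0.5551825  -0.20272937  0.12      ]
expected [ 0.55358589 -0.19802023]
(233, 270) [ 0.53154304 -0.21517382]
(490, 270) [ 0.57878593 -0.19030388]
(362, 136) [ 0.54280536 -0.17903695]
(362, 405) [ 0.56849983 -0.22785116]
```

arm_command:
  rows:
    - {"xyz": [0, 0.004, 0], "delta_rot": [0, 0, 0], "gripper": 0}
    - {"xyz": [0, 0.004, 0], "delta_rot": [0, 0, 0], "gripper": 0}
    - {"xyz": [0, 0.003, 0], "delta_rot": [0, 0, 0], "gripper": 0}

```text
time: 7.4
tool_pos: [0.58, -0.2497, 0.2715]
tcp_rot: [-3.045, -0.752, 0.003]
wrist_force: [-8.5, 12.7, 6.7]
width: 0.004
```

```bash
python3 - <<'E'
from h import *
s,q,M=st();e=np.array([np.cos(np.radians(-62.3)),np.sin(np.radians(-62.3))]);print(q,(q[:2]-[.5427,-.18])@e,s['wrist_force'],s['time'])
snap('side','s6');leaf('s6')
E
```

```text
[ 0.57996159 -0.24971665  0.2715055 ] 0.07904743366547509 [-8.50299398 12.71307809  6.65737175] 7.4
leaf 1243 0.0021 az -62.6 theta 1.948 ztop 0.309
```

arm_command:
  rows:
    - {"xyz": [0, -0.03, 0], "delta_rot": [0, 0, 0], "gripper": 0}
    - {"xyz": [0, -0.03, -0.02], "delta_rot": [0, 0, 0], "gripper": 0.03}
    - {"xyz": [0, -0.05, 0], "delta_rot": [0, 0, 0.03], "gripper": 0.045}
    - {"xyz": [0, -0.05, 0], "delta_rot": [0, 0, 0.03], "gripper": 0.045}
    - {"xyz": [0, -0.05, 0], "delta_rot": [0, 0, 0], "gripper": 0.045}
    - {"xyz": [0, -0.05, 0], "delta_rot": [0, 0, 0], "gripper": 0.045}

```text
time: 8.05
tool_pos: [0.4664, -0.017, 0.2918]
tcp_rot: [3.071, 0.659, 0.003]
wrist_force: [-0.1, 1.4, -0.1]
width: 0.525
```

```bash
python3 - <<'E'
from h import *
goto([.530,.261,.2],24.3)
E
```

```text
t 8.05 tcp [ 0.4664 -0.017   0.2918] w 0.525 F [-0.1  1.4 -0.1] q [-0.09 -0.17  1.95 -0.    1.36 -0.51]
 rot [ 0.001 -0.002 -0.001] shift cur [ 0.1719 -0.2275  0.0918] shift after rot [ 0.1724 -0.2272  0.0918]
```

arm_command:
  rows:
    - {"xyz": [0.034, -0.045, 0.014], "delta_rot": [0, 0, 0], "gripper": 0.045}
    - {"xyz": [0.034, -0.045, 0.014], "delta_rot": [0, 0, 0], "gripper": 0.045}
    - {"xyz": [0.034, -0.045, 0.014], "delta_rot": [0, 0, 0], "gripper": 0.045}
    - {"xyz": [0.034, -0.045, 0.014], "delta_rot": [0, 0, 0], "gripper": 0.045}
    - {"xyz": [0.034, -0.03, 0.014], "delta_rot": [0, 0, 0], "gripper": 0.045}
    - {"xyz": [0, 0, 0], "delta_rot": [0, 0, 0], "gripper": 0.045}
    - {"xyz": [0, 0, 0], "delta_rot": [0, 0, 0], "gripper": 0.045}

```text
time: 8.75
tool_pos: [0.5285, 0.2132, 0.2283]
tcp_rot: [3.07, 0.664, -0.002]
wrist_force: [-0.3, 0.3, -0.2]
width: 0.528
```

```bash
python3 - <<'E'
from h import *
goto([.530,.261,.051],24.3)
c=snap('wrist','w7')
E
```

```text
t 8.75 tcp [0.5285 0.2132 0.2283] w 0.528 F [-0.3  0.3 -0.2] q [ 0.34  0.07  1.84 -0.    1.24 -0.09]
 rot [0.001 0.002 0.002] shift cur [ 0.0214 -0.043   0.1772] shift after rot [ 0.021  -0.0429  0.1773]
```

View pics/w7.png

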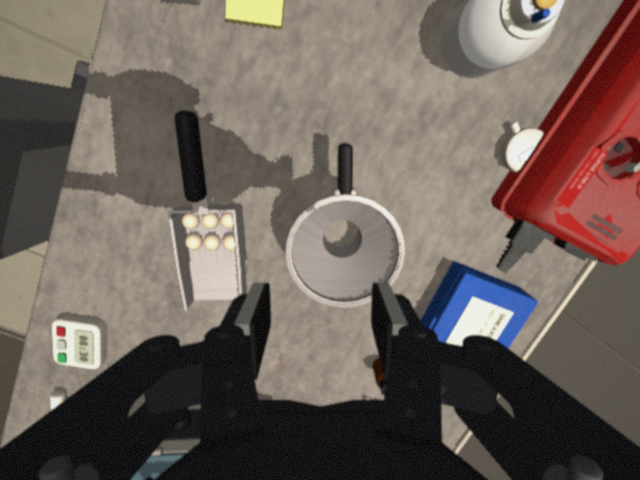

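```bash
python3 - <<'E'
from h import *
c=load('w7');v,u=np.mgrid[0:480,0:640];P=world(c,u,v)
k=(u>332)&(u<358)&(v>140)&(v<192)&(P[...,2]>.06)&(P[...,2]<.1)
Q=P[k];r=cv2.minAreaRect(Q[:,:2].astype(np.float32));print('lug',len(Q),Q.mean(0),r,np.percentile(Q[:,2],[5,50,95]))
m=(u>275)&(u<415)&(v>180)&(v<312)&(P[...,2]>.077)&(P[...,2]<.09)
Q=P[m];print('rim',cv2.minEnclosingCircle(Q[:,:2].astype(np.float32)),np.median(Q[:,2]))
k=(u>165)&(u<212)&(v>105)&(v<206)&(P[...,2]>.045)&(P[...,2]<.08)
Q=P[k];r=cv2.minAreaRect(Q[:,:2].astype(np.float32));print('sc handle',len(Q),Q.mean(0),r,np.percentile(Q[:,2],[5,50,95]))
q=Q[:,:2]-Q[:,:2].mean(0);d=np.linalg.svd(q,full_matrices=False)[2][0];print(np.degrees(np.arctan2(d[1],d[0])))
E
```

```text
lug 760 [0.52854043 0.26155194 0.07871336] ((0.5280960202217102, 0.2618257701396942), (0.01945439912378788, 0.04023795202374458), 26.210241317749023) [0.07559901 0.07934083 0.08097103]
rim ((0.5570335388183594, 0.1994190216064453), 0.058321621268987656) 0.08084292081692337
sc handle 1859 [0.39990099 0.21252599 0.05291697] ((0.3989475667476654, 0.21017895638942719), (0.019017357379198074, 0.08070394396781921), 25.8348331451416) [0.04755213 0.05363398 0.05558927]
-64.31144054038369
```

arm_command:
  rows:
    - {"xyz": [0.02, -0.044, 0], "delta_rot": [0, 0, 0], "gripper": 0.045}
    - {"xyz": [0, 0, 0.05], "delta_rot": [0, 0, 0], "gripper": 0.045}
    - {"xyz": [0, 0, 0.05], "delta_rot": [0, 0, 0], "gripper": 0.045}
    - {"xyz": [0, 0, 0.02], "delta_rot": [0, 0, 0], "gripper": 0.045}
    - {"xyz": [0, 0, 0], "delta_rot": [0, 0, 0], "gripper": 0.045}
    - {"xyz": [0, 0, 0], "delta_rot": [0, 0, 0], "gripper": 0.045}

```text
time: 9.4
tool_pos: [0.5294, 0.26, 0.1106]
tcp_rot: [-3.072, -0.658, -0.002]
wrist_force: [-0.2, 0.3, 0.3]
width: 0.526
```

```bash
python3 - <<'E'
from h import *
goto([.5285,.2615,.057],24.8)
c=snap('wrist','w8')
E
```

```text
t 9.4 tcp [0.5294 0.26   0.1106] w 0.526 F [-0.2  0.3  0.3] q [ 0.41  0.21  1.91 -0.    1.02 -0.01]
 rot [ 0.    -0.002 -0.01 ] shift cur [-0.0003 -0.0017  0.0536] shift after rot [-0.0002 -0.0017  0.0536]
```

View pics/w8.png

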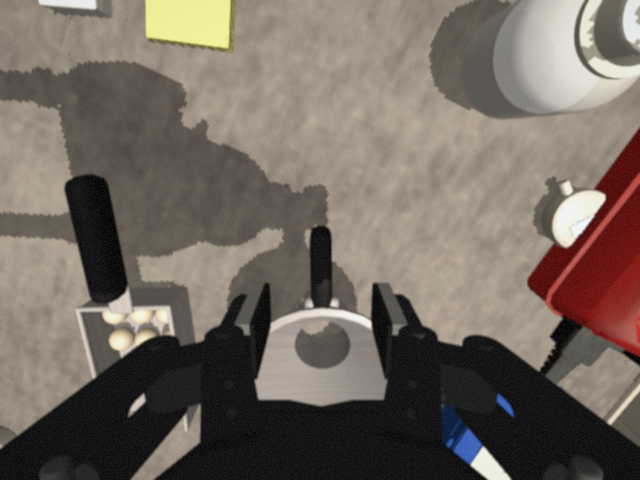

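Lug at (320,230–305) lies on the jaws' centre line. Descend and grip.

arm_command:
  rows:
    - {"xyz": [0, -0.0015, 0.03], "delta_rot": [0, 0, 0], "gripper": 0.045}
    - {"xyz": [0, 0, 0.022], "delta_rot": [0, 0, 0], "gripper": 0.045}
    - {"xyz": [0, 0, 0], "delta_rot": [0, 0, 0], "gripper": 0.045}
    - {"xyz": [0, 0, 0], "delta_rot": [0, 0, 0], "gripper": 0}
    - {"xyz": [0, 0, 0], "delta_rot": [0, 0, 0], "gripper": 0}
    - {"xyz": [0, 0, 0], "delta_rot": [0, 0, 0], "gripper": 0}
    - {"xyz": [0, 0, 0], "delta_rot": [0, 0, 0], "gripper": 0}
    - {"xyz": [0, 0, 0], "delta_rot": [0, 0, 0], "gripper": 0}
  force: 90

```text
time: 10.25
tool_pos: [0.5296, 0.2633, 0.0599]
tcp_rot: [-3.07, -0.661, -0.006]
wrist_force: [-1.2, 0.1, 6.6]
width: 0.116
```

```bash
python3 - <<'E'
from h import *
goto([.5285,.2615,.057],24.8)
E
```

```text
t 10.25 tcp [0.5296 0.2633 0.0599] w 0.116 F [-1.2  0.1  6.6] q [ 0.42  0.27  1.94  0.    0.93 -0.  ]
 rot [-0.    -0.004 -0.009] shift cur [-0.0018  0.0012  0.0029] shift after rot [-0.0018  0.0012  0.0029]
```

arm_command:
  rows:
    - {"xyz": [0, 0, -0.01], "delta_rot": [0, 0, 0], "gripper": 0}
    - {"xyz": [0, 0, -0.03], "delta_rot": [0, 0, 0], "gripper": 0}
    - {"xyz": [0, 0, -0.045], "delta_rot": [0, 0, 0], "gripper": 0}
    - {"xyz": [0, 0, -0.045], "delta_rot": [0, 0, 0], "gripper": 0}
    - {"xyz": [0, 0, -0.045], "delta_rot": [0, 0, 0], "gripper": 0}
    - {"xyz": [0, 0, -0.02], "delta_rot": [0, 0, 0], "gripper": 0}
    - {"xyz": [0, 0, 0], "delta_rot": [0, 0, 0], "gripper": 0}

```text
time: 10.95
tool_pos: [0.5304, 0.2635, 0.2582]
tcp_rot: [-3.069, -0.661, -0.015]
wrist_force: [0.9, 1.4, -0.7]
width: 0.119
```

```bash
python3 - <<'E'
from h import *
goto([.5193,-.1355,.26],27.7)
c=snap('side','s9');im=cv2.imread('pics/s9.png');cv2.imwrite('pics/s9z.png',cv2.resize(im[130:330,200:400],None,fx=3,fy=3))
c=snap('wrist','w9')
E
```

```text
t 10.95 tcp [0.5304 0.2635 0.2582] w 0.119 F [ 0.9  1.4 -0.7] q [ 0.42  0.09  1.76  0.    1.28 -0.01]
 rot [ 0.    -0.01  -0.059] shift cur [-0.1742  0.3591 -0.0035] shift after rot [-0.1953  0.3482 -0.0018]
```

View pics/s9z.png

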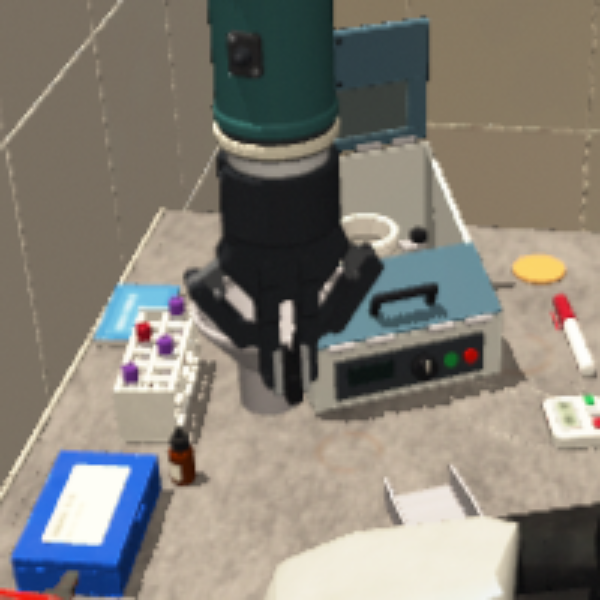

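View pics/w9.png

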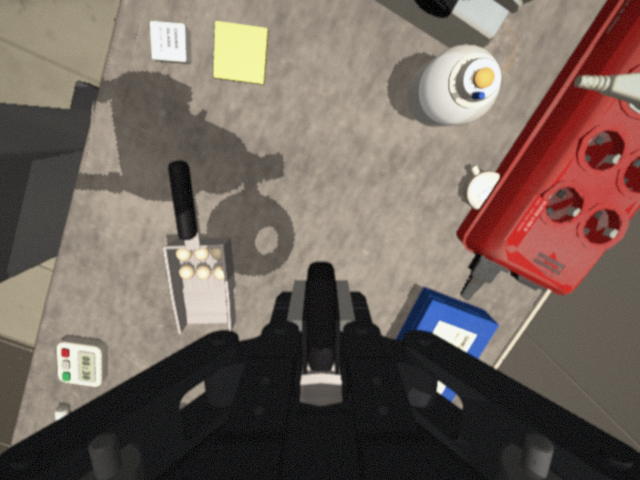

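arm_command:
  rows:
    - {"xyz": [0, 0.02, 0], "delta_rot": [0, 0, -0.03], "gripper": 0}
    - {"xyz": [-0.02, 0.03, 0], "delta_rot": [0, 0, -0.029], "gripper": 0}
    - {"xyz": [-0.035, 0.04, 0], "delta_rot": [0, 0, 0], "gripper": 0}
    - {"xyz": [-0.035, 0.04, 0], "delta_rot": [0, 0, 0], "gripper": 0}
    - {"xyz": [-0.035, 0.04, 0], "delta_rot": [0, 0, 0], "gripper": 0}
    - {"xyz": [-0.035, 0.04, 0], "delta_rot": [0, 0, 0], "gripper": 0}
    - {"xyz": [-0.02, 0.02, 0], "delta_rot": [0, 0, 0], "gripper": 0}
    - {"xyz": [-0.01, 0.01, 0], "delta_rot": [0, 0, 0], "gripper": 0}
    - {"xyz": [0, 0, 0], "delta_rot": [0, 0, 0], "gripper": 0}
    - {"xyz": [0, 0, 0], "delta_rot": [0, 0, 0], "gripper": 0}

```text
time: 12.05
tool_pos: [0.4715, -0.0258, 0.251]
tcp_rot: [-3.049, -0.75, 0.003]
wrist_force: [-0.0, 0.2, -0.8]
width: 0.118
```

```bash
python3 - <<'E'
from h import *
goto([.5193,-.1355,.22],27.7)
c=snap('top','t10');im=cv2.imread('pics/t10.png');cv2.imwrite('pics/t10z.png',cv2.resize(im[160:320,260:460],None,fx=4,fy=4)[:600])
E
```

```text
t 12.05 tcp [ 0.4715 -0.0258  0.251 ] w 0.118 F [-0.   0.2 -0.8] q [-0.11 -0.14  1.99  0.    1.29 -0.59]
 rot [-0.002  0.001 -0.001] shift cur [-0.0085  0.1194  0.0308] shift after rot [-0.0087  0.1193  0.031 ]
```

View pics/t10z.png

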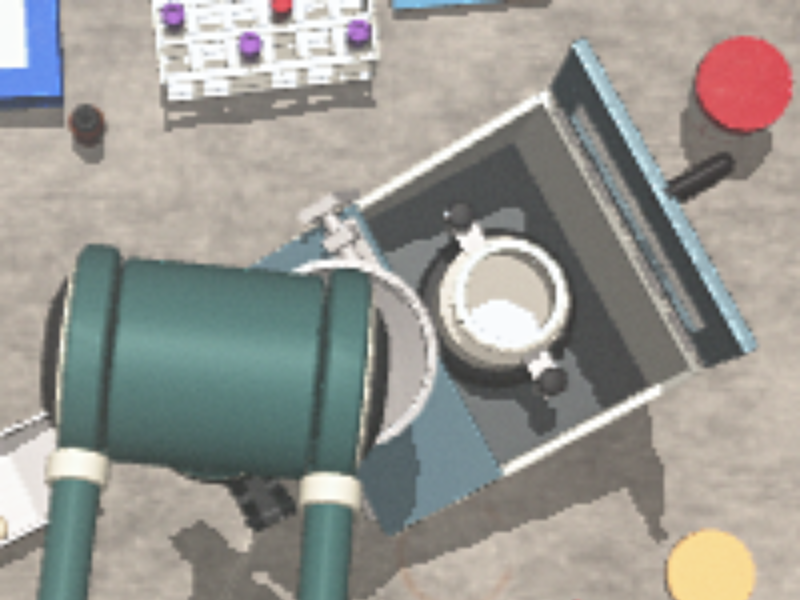

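Funnel in hand over the lower leaf (right arc of rim at zoom (435,350)), jar mouth at zoom ~(505,303). Cross-check both with depth from the top camera.

```bash
python3 - <<'E'
from h import *
from scipy.optimize import least_squares
c=load('t10');v,u=np.mgrid[0:480,0:640];P=world(c,u,v);im=cv2.imread('pics/t10.png')
m=(u>365)&(u<410)&(v>212)&(v<262)&(P[...,2]>.112)&(P[...,2]<.13)
Q=P[m];m2=im.min(2)>150
d=np.hypot(Q[:,0]-.555,Q[:,1]+.203);Q=Q[(d<.04)];print('jar',len(Q),np.median(Q[:,2]),cv2.minEnclosingCircle(Q[:,:2].astype(np.float32)),Q.mean(0))
# funnel rim: highest near-white pixels
m=(u>330)&(u<372)&(v>222)&(v<275)&(P[...,2]>.24)&(P[...,2]<.30)&(im.max(2).astype(int)-im.min(2)<25)
Q=P[m];print(len(Q),np.percentile(Q[:,2],[5,50,95,99]))
s,q,M=st();ax=q+M[:,1]*.0763;print('pred axis',ax[:2],'pred rim z',q[2]-.06+.082)
d=np.hypot(Q[:,0]-ax[0],Q[:,1]-ax[1])
k=d>.0455
A=Q[k];
f=lambda p:np.hypot(A[:,0]-p[0],A[:,1]-p[1])-.0505
r=least_squares(f,ax[:2],loss='soft_l1',f_scale=.002);print('fit axis',r.x,len(A),np.std(r.fun))
# rim plane
A2=A[abs(r.fun)<.004];B=np.c_[A2[:,:2]-ax[:2],np.ones(len(A2))];print('plane',np.linalg.lstsq(B,A2[:,2],rcond=None)[0])
E
```

```text
jar 219 0.11908443795169532 ((0.5570605993270874, -0.20273995399475098), 0.03469006344676018) [ 0.55759388 -0.20289682  0.11878131]
475 [0.24620114 0.26231458 0.2746916  0.27663753]
pred axis [ 0.50731183 -0.09305584] pred rim z 0.273358488912652
fit axis [ 0.50721399 -0.09005264] 208 0.0017504106679615279
plane [-0.02497482  0.02241512  0.2717948 ]
```

arm_command:
  rows:
    - {"xyz": [-0.004, 0.03, 0], "delta_rot": [0, 0, 0], "gripper": 0}
    - {"xyz": [-0.004, 0.03, 0], "delta_rot": [0, 0, 0], "gripper": 0}
    - {"xyz": [0, 0.03, 0.01], "delta_rot": [0, 0, 0], "gripper": 0}
    - {"xyz": [0, 0.02, 0.02], "delta_rot": [0, 0, 0], "gripper": 0}
    - {"xyz": [0, 0.011, 0.02], "delta_rot": [0, 0, 0], "gripper": 0}
    - {"xyz": [0, 0, 0.01], "delta_rot": [0, 0, 0], "gripper": 0}
    - {"xyz": [0, 0, 0], "delta_rot": [0, 0, 0], "gripper": 0}
    - {"xyz": [0, 0, 0], "delta_rot": [0, 0, 0], "gripper": 0}

```text
time: 12.9
tool_pos: [0.5212, -0.1361, 0.1925]
tcp_rot: [-3.049, -0.753, 0.0]
wrist_force: [0.6, -0.1, -0.6]
width: 0.117
```

```bash
python3 - <<'E'
from h import *
goto([.556-.0763*.465,-.203+.0763*.885,.137],27.7)
for n in ['side','top','wrist']:
    c=snap(n,n[0]+'11')
im=cv2.imread('pics/s11.png');cv2.imwrite('pics/s11z.png',cv2.resize(im[120:280,240:440],None,fx=4,fy=4)[:600])
im=cv2.imread('pics/t11.png');cv2.imwrite('pics/t11z.png',cv2.resize(im[160:320,260:460],None,fx=4,fy=4)[:600])
E
```

```text
t 12.9 tcp [ 0.5212 -0.1361  0.1925] w 0.117 F [ 0.6 -0.1 -0.6] q [-0.3   0.04  1.94  0.    1.17 -0.79]
 rot [-0.001  0.     0.001] shift cur [-0.0003 -0.0009  0.0555] shift after rot [-0.0003 -0.0009  0.0555]
```

View pics/s11z.png

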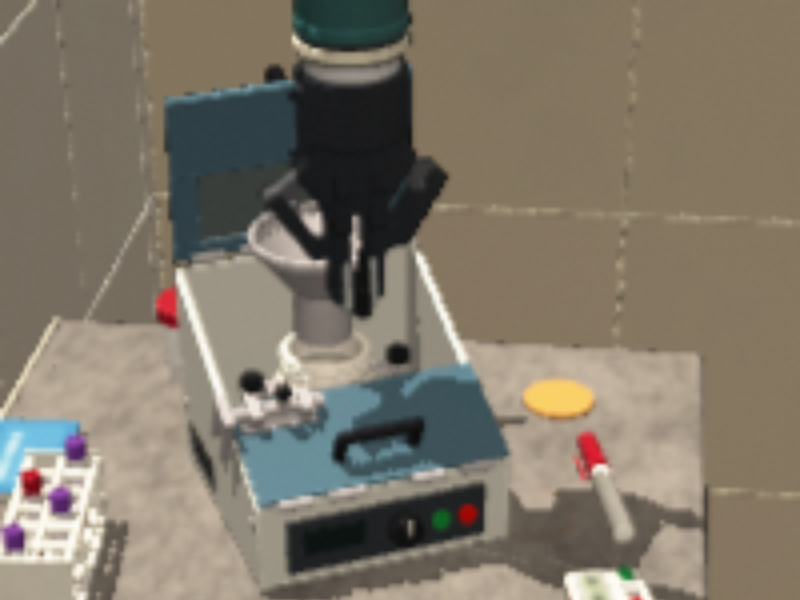

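View pics/t11z.png

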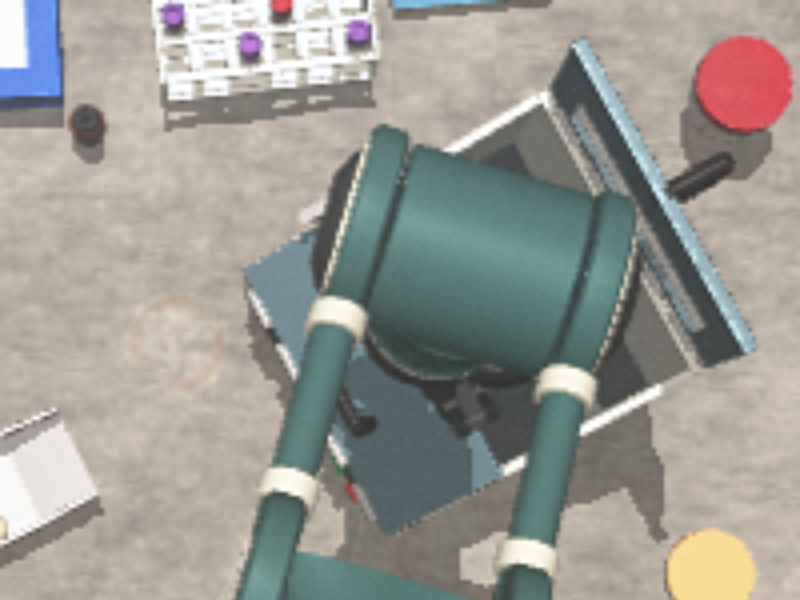

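View pics/w11.png

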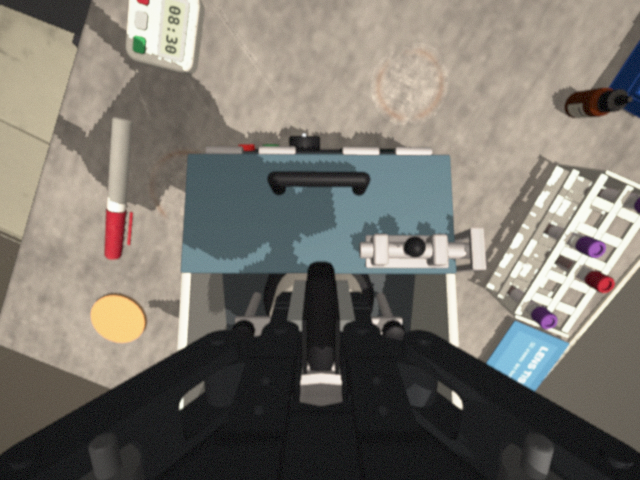

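Side view: stem end (322,340) centred over mouth (323,357). Lowering.

arm_command:
  rows:
    - {"xyz": [0, -0.001, 0.015], "delta_rot": [0, 0, 0], "gripper": 0}
    - {"xyz": [0, 0, 0.015], "delta_rot": [0, 0, 0], "gripper": 0}
    - {"xyz": [0, 0, 0.01], "delta_rot": [0, 0, 0], "gripper": 0}
    - {"xyz": [0, 0, 0.008], "delta_rot": [0, 0, 0], "gripper": 0}
    - {"xyz": [0, 0, 0], "delta_rot": [0, 0, 0], "gripper": 0}

```text
time: 13.55
tool_pos: [0.5191, -0.1361, 0.142]
tcp_rot: [-3.048, -0.751, 0.005]
wrist_force: [0.6, 0.3, -1.4]
width: 0.118
```

```bash
python3 - <<'E'
from h import *
goto([.556-.0763*.465,-.203+.0763*.885,.135],27.7)
E
```

```text
t 13.55 tcp [ 0.5191 -0.1361  0.142 ] w 0.118 F [ 0.6  0.3 -1.4] q [-0.3   0.08  1.99  0.    1.08 -0.79]
 rot [-0.003  0.003 -0.001] shift cur [0.0016 0.0001 0.007 ] shift after rot [0.0016 0.0001 0.007 ]
```

arm_command:
  rows:
    - {"xyz": [0.001, 0, 0.004], "delta_rot": [0, 0, 0], "gripper": 0}
    - {"xyz": [0, 0, 0.003], "delta_rot": [0, 0, 0], "gripper": 0}
    - {"xyz": [0, 0, 0], "delta_rot": [0, 0, 0], "gripper": 0}

```text
time: 13.85
tool_pos: [0.5216, -0.1361, 0.1372]
tcp_rot: [3.05, 0.751, 0.0]
wrist_force: [-0.4, 0.3, -0.8]
width: 0.117
```

```bash
python3 - <<'E'
from h import *
goto([.556-.0763*.465,-.203+.0763*.885,.135],27.7)
E
```

```text
t 13.85 tcp [ 0.5216 -0.1361  0.1372] w 0.117 F [-0.4  0.3 -0.8] q [-0.3   0.09  1.99 -0.    1.06 -0.78]
 rot [ 0.  0. -0.] shift cur [-0.0006 -0.001   0.0022] shift after rot [-0.0006 -0.001   0.0022]
```

arm_command:
  rows:
    - {"xyz": [0, 0, 0.002], "delta_rot": [0, 0, 0], "gripper": 0}
    - {"xyz": [0, 0, 0], "delta_rot": [0, 0, 0], "gripper": 0}

```text
time: 14.05
tool_pos: [0.5219, -0.1365, 0.136]
tcp_rot: [3.049, 0.751, 0.001]
wrist_force: [-0.3, -1.1, 1.8]
width: 0.122
```

arm_command:
  rows:
    - {"xyz": [0, 0, 0], "delta_rot": [0, 0, 0], "gripper": 0.022}
    - {"xyz": [0, 0, 0], "delta_rot": [0, 0, 0], "gripper": 0.022}
    - {"xyz": [0, 0, 0], "delta_rot": [0, 0, 0], "gripper": 0.022}

```text
time: 14.35
tool_pos: [0.5215, -0.1359, 0.1353]
tcp_rot: [-3.05, -0.751, -0.0]
wrist_force: [-0.8, -0.6, -0.7]
width: 0.254
```

```bash
python3 - <<'E'
from h import *
goto([.556-.0763*.465,-.203+.0763*.885,.135],27.7)
c=snap('wrist','w12')
c=snap('side','s12');im=cv2.imread('pics/s12.png');cv2.imwrite('pics/s12z.png',cv2.resize(im[120:280,240:440],None,fx=4,fy=4)[:600])
E
```

```text
t 14.35 tcp [ 0.5215 -0.1359  0.1353] w 0.254 F [-0.8 -0.6 -0.7] q [-0.3   0.09  1.99  0.    1.06 -0.78]
 rot [-0. -0. -0.] shift cur [-0.0007 -0.0009  0.0003] shift after rot [-0.0007 -0.0009  0.0003]
```

View pics/s12z.png

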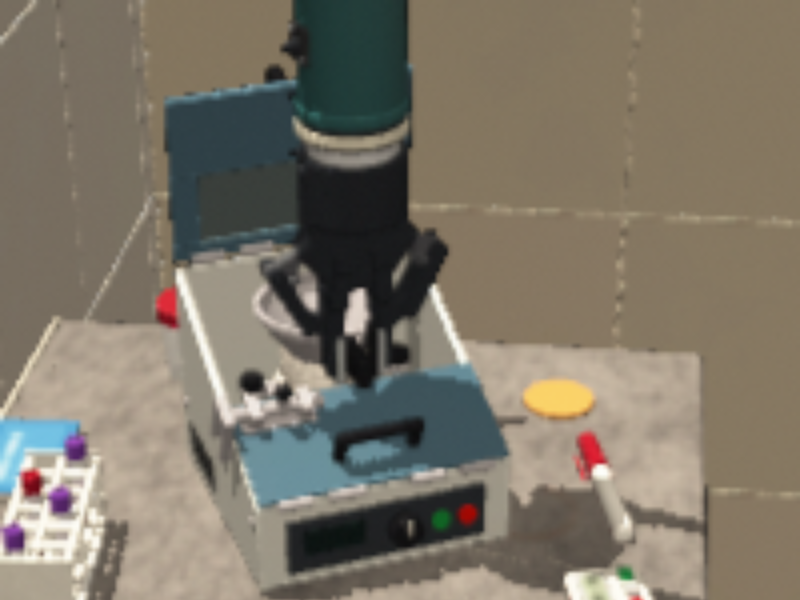

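View pics/w12.png

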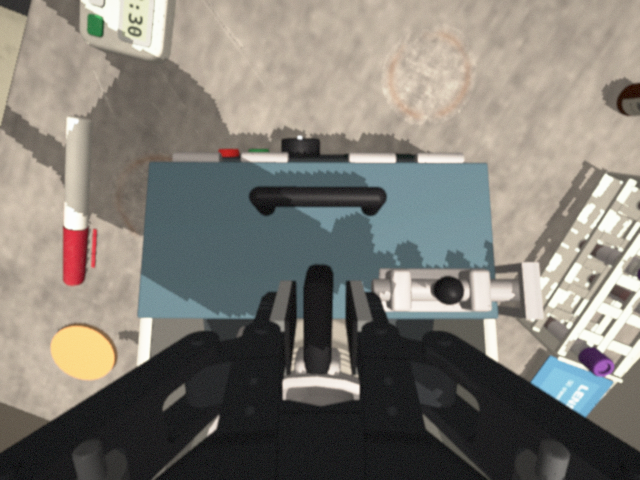

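arm_command:
  rows:
    - {"xyz": [0, 0, -0.01], "delta_rot": [0, 0, 0], "gripper": 0.022}
    - {"xyz": [0, 0, -0.02], "delta_rot": [0, 0, 0], "gripper": 0.022}
    - {"xyz": [0, 0, -0.04], "delta_rot": [0, 0, 0], "gripper": 0.022}
    - {"xyz": [0, 0, -0.05], "delta_rot": [0, 0, 0], "gripper": 0.03}
    - {"xyz": [0, -0.03, -0.02], "delta_rot": [0, 0, 0], "gripper": 0.045}
    - {"xyz": [0, -0.05, 0], "delta_rot": [0, 0, 0], "gripper": 0.045}
    - {"xyz": [0.02, -0.05, 0], "delta_rot": [0, 0, 0], "gripper": 0.045}
    - {"xyz": [0.02, -0.04, 0], "delta_rot": [0, 0, 0], "gripper": 0.045}

```text
time: 15.25
tool_pos: [0.4776, 0.0307, 0.2769]
tcp_rot: [3.051, 0.749, 0.004]
wrist_force: [0.4, 0.1, 0.7]
width: 0.524
```

```bash
python3 - <<'E'
from h import *
from scipy.optimize import least_squares
goto([.404,.2,.2],25.7)
c=snap('top','t13');im=cv2.imread('pics/t13.png');cv2.imwrite('pics/t13z.png',cv2.resize(im[160:320,260:460],None,fx=4,fy=4)[:600])
v,u=np.mgrid[0:480,0:640];P=world(c,u,v)
m=(P[...,2]>.13)&(P[...,2]<.18)&(np.hypot(P[...,0]-.556,P[...,1]+.203)<.06)
Q=P[m];print(len(Q))
d=np.hypot(Q[:,0]-.556,Q[:,1]+.203);k=Q[(d>.045)&(Q[:,2]>.148)]
f=lambda p:np.hypot(k[:,0]-p[0],k[:,1]-p[1])-p[2]
r=least_squares(f,[.556,-.203,.05],loss='soft_l1',f_scale=.002);print('rim',r.x,np.median(k[:,2]),len(k))
kk=k[abs(r.fun)<.004];B=np.c_[kk[:,:2]-r.x[:2],np.ones(len(kk))];print('plane',np.linalg.lstsq(B,kk[:,2],rcond=None)[0])
snap('side','s13');leaf('s13')
E
```

```text
t 15.25 tcp [0.4776 0.0307 0.2769] w 0.524 F [0.4 0.1 0.7] q [ 0.01 -0.14  1.95  0.    1.33 -0.47]
 rot [ 0.001 -0.002  0.033] shift cur [ 0.013  -0.1842  0.0768] shift after rot [ 0.0071 -0.1845  0.0769]
973
rim [ 0.55624571 -0.20284731  0.04957322] 0.1556331481502462 366
plane [0.00618119 0.02841019 0.15568085]
leaf 823 0.0022 az -62.4 theta 1.949 ztop 0.399
```

View pics/t13z.png

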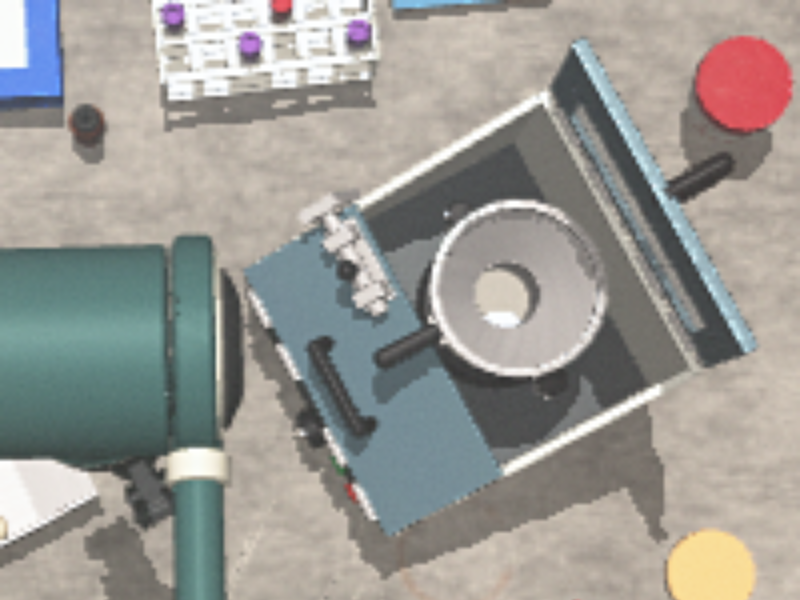

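Funnel seated: rim centre (0.5562, -0.2028), rim z 0.156, tilt ≈0.03; leaf at 1.95 rad. Next the scoop.

arm_command:
  rows:
    - {"xyz": [0, -0.045, 0.01], "delta_rot": [0, 0, 0.033], "gripper": 0.05}
    - {"xyz": [0, -0.045, 0.02], "delta_rot": [0, 0, 0], "gripper": 0.05}
    - {"xyz": [0.007, -0.045, 0.03], "delta_rot": [0, 0, 0], "gripper": 0.05}
    - {"xyz": [0, -0.02, 0.03], "delta_rot": [0, 0, 0], "gripper": 0.05}
    - {"xyz": [0, 0, 0.03], "delta_rot": [0, 0, 0], "gripper": 0.05}
    - {"xyz": [0, 0, 0], "delta_rot": [0, 0, 0], "gripper": 0.05}
    - {"xyz": [0, 0, 0], "delta_rot": [0, 0, 0], "gripper": 0.05}

```text
time: 16.05
tool_pos: [0.4171, 0.1671, 0.1582]
tcp_rot: [3.062, 0.7, -0.001]
wrist_force: [0.9, 0.3, -0.6]
width: 0.579
```

```bash
python3 - <<'E'
from h import *
goto([.4047,.2007,.025],25.7)
c=snap('wrist','w14')
E
```

```text
t 16.05 tcp [0.4171 0.1671 0.1582] w 0.579 F [ 0.9  0.3 -0.6] q [ 0.33 -0.11  2.15 -0.    1.11 -0.12]
 rot [0.    0.001 0.001] shift cur [ 0.0035 -0.0357  0.1332] shift after rot [ 0.0034 -0.0357  0.1332]
```

View pics/w14.png

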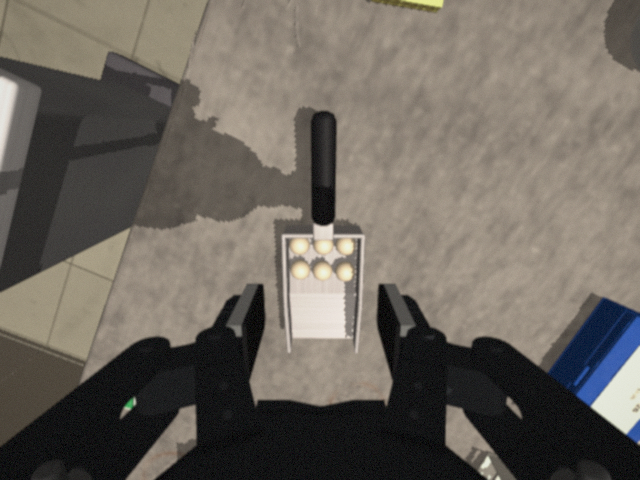

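```bash
python3 - <<'E'
from h import *
c=load('w14')
b=ray(c,324,115,.05);f=ray(c,323,223,.056);d=(f-b)[:2];L=np.linalg.norm(d);print(b,f,L,np.degrees(np.arctan2(d[1],d[0])))
d/=L
B=ray(c,325,237,.034)
g1=b[:2]+d*.053;g2=f[:2]-d*.029;print(g1,g2, 'rim back',B)
goto([*(g1+g2)/2,.026],25.7)
E
```

```text
[0.38277673 0.24369623 0.05      ] [0.41465699 0.17646384 0.056     ] 0.07440795977038575 -64.63062130497619
[0.4054847  0.19580731] [0.40223187 0.20266721] rim back [0.42378393 0.16168208 0.034     ]
t 16.1 tcp [0.4182 0.1673 0.1594] w 0.586 F [0.1 0.6 0.5] q [ 0.33 -0.11  2.14 -0.    1.11 -0.12]
 rot [ 0.    -0.002  0.001] shift cur [ 0.0007 -0.0351  0.1334] shift after rot [ 0.0009 -0.035   0.1334]
```

arm_command:
  rows:
    - {"xyz": [0.001, -0.035, 0.02], "delta_rot": [0, 0, 0], "gripper": 0.05}
    - {"xyz": [0, 0, 0.04], "delta_rot": [0, 0, 0], "gripper": 0.05}
    - {"xyz": [0, 0, 0.04], "delta_rot": [0, 0, 0], "gripper": 0.05}
    - {"xyz": [0, 0, 0], "delta_rot": [0, 0, 0], "gripper": 0.05}

```text
time: 16.5
tool_pos: [0.4001, 0.1978, 0.0551]
tcp_rot: [3.061, 0.699, -0.011]
wrist_force: [-1.2, -0.8, -0.6]
width: 0.586
```

```bash
python3 - <<'E'
from h import *
goto([.404,.1995,.026],25.7)
E
```

```text
t 16.5 tcp [0.4001 0.1978 0.0551] w 0.586 F [-1.2 -0.8 -0.6] q [ 0.4   0.02  2.24 -0.    0.89 -0.05]
 rot [-0.     0.007  0.001] shift cur [0.0044 0.0002 0.0291] shift after rot [0.0042 0.0002 0.0291]
```

arm_command:
  rows:
    - {"xyz": [0.002, 0, 0.02], "delta_rot": [0, 0, 0], "gripper": 0.05}
    - {"xyz": [0, 0, 0.008], "delta_rot": [0, 0, 0], "gripper": 0.05}
    - {"xyz": [0, 0, 0], "delta_rot": [0, 0, 0], "gripper": 0.05}

```text
time: 16.8
tool_pos: [0.4054, 0.2003, 0.0309]
tcp_rot: [-3.063, -0.7, -0.001]
wrist_force: [-0.3, -0.1, 1.0]
width: 0.59
```

```bash
python3 - <<'E'
from h import *
goto([.404,.1995,.026],25.7)
E
```

```text
t 16.8 tcp [0.4054 0.2003 0.0309] w 0.59 F [-0.3 -0.1  1. ] q [ 0.4   0.07  2.24 -0.    0.83 -0.05]
 rot [ 0.    -0.001  0.001] shift cur [-0.0016  0.0001  0.0049] shift after rot [-0.0016  0.0001  0.0049]
```

arm_command:
  rows:
    - {"xyz": [-0.001, 0, 0.004], "delta_rot": [0, 0, 0], "gripper": 0.05}
    - {"xyz": [0, 0, 0], "delta_rot": [0, 0, 0], "gripper": 0.01}
    - {"xyz": [0, 0, 0], "delta_rot": [0, 0, 0], "gripper": 0}
    - {"xyz": [0, 0, 0], "delta_rot": [0, 0, 0], "gripper": 0}
    - {"xyz": [0, 0, 0], "delta_rot": [0, 0, 0], "gripper": 0}
    - {"xyz": [0, 0, 0], "delta_rot": [0, 0, 0], "gripper": 0}
  force: 100

```text
time: 17.4
tool_pos: [0.4039, 0.2001, 0.0267]
tcp_rot: [3.062, 0.701, 0.001]
wrist_force: [-1.3, 0.2, 5.2]
width: 0.194
```

```bash
python3 - <<'E'
from h import *
goto([.404,.1995,.026],25.7)
E
```

```text
t 17.4 tcp [0.4039 0.2001 0.0267] w 0.194 F [-1.3  0.2  5.2] q [ 0.4   0.07  2.25 -0.    0.82 -0.05]
 rot [ 0.    -0.001  0.002] shift cur [-0.0002  0.0006  0.0007] shift after rot [-0.0002  0.0006  0.0007]
```

Scoop gripped. Lift with the nose slightly up.

arm_command:
  rows:
    - {"xyz": [0, 0, -0.008], "delta_rot": [0, 0, 0], "gripper": 0}
    - {"xyz": [0, 0, -0.015], "delta_rot": [-0.02, 0, 0], "gripper": 0}
    - {"xyz": [0, 0, -0.025], "delta_rot": [-0.03, 0, 0], "gripper": 0}
    - {"xyz": [0, 0, -0.03], "delta_rot": [-0.03, 0, 0], "gripper": 0}
    - {"xyz": [0, 0, -0.03], "delta_rot": [-0.03, 0, -0.01], "gripper": 0}
    - {"xyz": [0, 0, -0.03], "delta_rot": [-0.02, 0, -0.015], "gripper": 0}
    - {"xyz": [0, 0, -0.03], "delta_rot": [-0.02, 0, -0.01], "gripper": 0}
    - {"xyz": [0, 0, -0.02], "delta_rot": [0, 0, 0], "gripper": 0}
    - {"xyz": [0, 0, -0.01], "delta_rot": [0, 0, 0], "gripper": 0}

```text
time: 18.3
tool_pos: [0.3971, 0.2154, 0.2253]
tcp_rot: [2.908, 0.72, 0.053]
wrist_force: [0.3, -0.2, -1.9]
width: 0.196
```

```bash
python3 - <<'E'
from h import *
goto([.479,-.056,.197],27.7)
snap('wrist','w15')
c=snap('top','t15');im=cv2.imread('pics/t15.png');cv2.imwrite('pics/t15z.png',cv2.resize(im[200:340,180:330],None,fx=4,fy=4))
E
```

```text
t 18.3 tcp [0.3971 0.2154 0.2253] w 0.196 F [ 0.3 -0.2 -1.9] q [ 0.56 -0.16  2.06 -0.16  1.25  0.12]
 rot [0.149 0.    0.002] shift cur [-0.0541  0.271   0.0694] shift after rot [-0.0536  0.2784  0.0283]
```

View pics/w15.png

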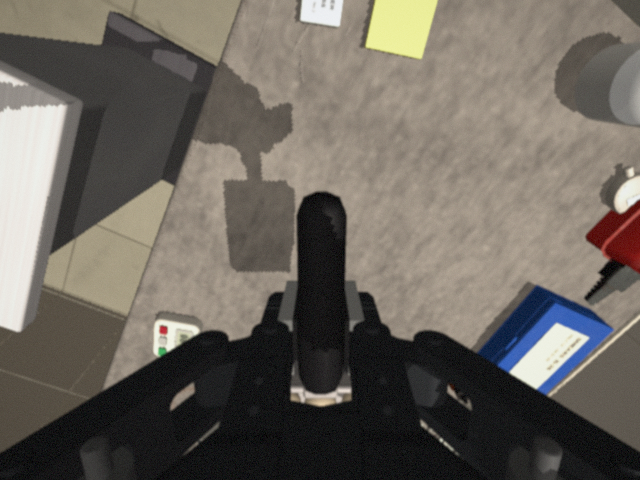

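View pics/t15z.png

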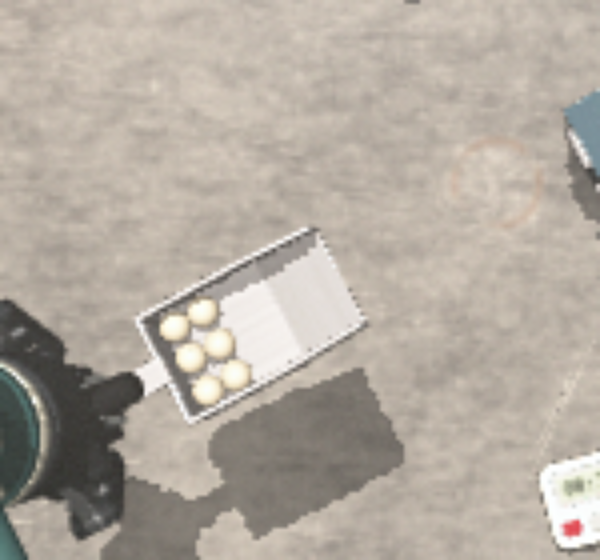

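arm_command:
  rows:
    - {"xyz": [-0.002, 0.01, 0.002], "delta_rot": [0, 0, 0], "gripper": 0}
    - {"xyz": [-0.004, 0.02, 0.004], "delta_rot": [0, 0, 0], "gripper": 0}
    - {"xyz": [-0.006, 0.03, 0.006], "delta_rot": [0, 0, 0], "gripper": 0}
    - {"xyz": [-0.007, 0.035, 0.007], "delta_rot": [0, 0, 0], "gripper": 0}
    - {"xyz": [-0.007, 0.035, 0.007], "delta_rot": [0, 0, 0], "gripper": 0}
    - {"xyz": [-0.007, 0.035, 0.007], "delta_rot": [0, 0, 0], "gripper": 0}
    - {"xyz": [-0.007, 0.035, 0.007], "delta_rot": [0, 0, 0], "gripper": 0}
    - {"xyz": [-0.006, 0.03, 0.006], "delta_rot": [0, 0, 0], "gripper": 0}
    - {"xyz": [-0.004, 0.02, 0.004], "delta_rot": [0, 0, 0], "gripper": 0}
    - {"xyz": [-0.002, 0.01, 0.002], "delta_rot": [0, 0, 0], "gripper": 0}
    - {"xyz": [0, 0, 0], "delta_rot": [0, 0, 0], "gripper": 0}
    - {"xyz": [0, 0, 0], "delta_rot": [0, 0, 0], "gripper": 0}

```text
time: 19.6
tool_pos: [0.473, -0.044, 0.2095]
tcp_rot: [2.908, 0.719, 0.045]
wrist_force: [-0.7, 0.5, -1.8]
width: 0.19
```

```bash
python3 - <<'E'
from h import *
goto([.479,-.056,.215],27.7,-8.6)
s,q,M=st();lip=q+M@[0,.148,.0137];e=np.array([.465,-.885,0]);n=np.array([.885,.465,0]);d=lip-[.5562,-.2028,.157];print('lip rel axis',d@e,d@n,d[2])
c=snap('top','t16');im=cv2.imread('pics/t16.png');cv2.imwrite('pics/t16z.png',cv2.resize(im[160:320,260:460],None,fx=4,fy=4)[:600])
snap('side','s16');im=cv2.imread('pics/s16.png');cv2.imwrite('pics/s16z.png',cv2.resize(im[120:280,240:440],None,fx=4,fy=4)[:600])
E
```

```text
t 19.6 tcp [ 0.473  -0.044   0.2095] w 0.19 F [-0.7  0.5 -1.8] q [-0.05 -0.15  2.09 -0.14  1.14 -0.48]
 rot [-0.002  0.006  0.001] shift cur [-0.0003  0.0141 -0.0035] shift after rot [-0.0003  0.0141 -0.0035]
lip rel axis -0.03085102598386676 0.00029160352651508444 0.06080238121142925
```

View pics/t16z.png

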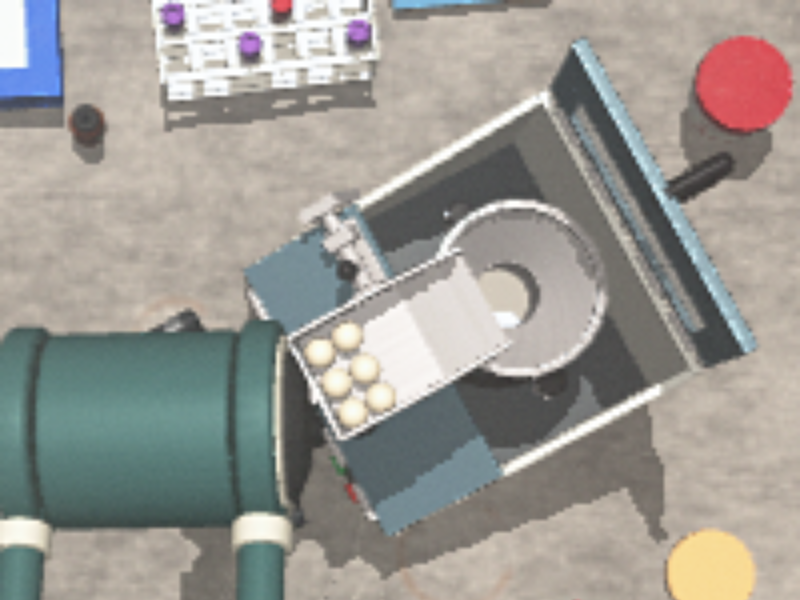

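View pics/s16z.png

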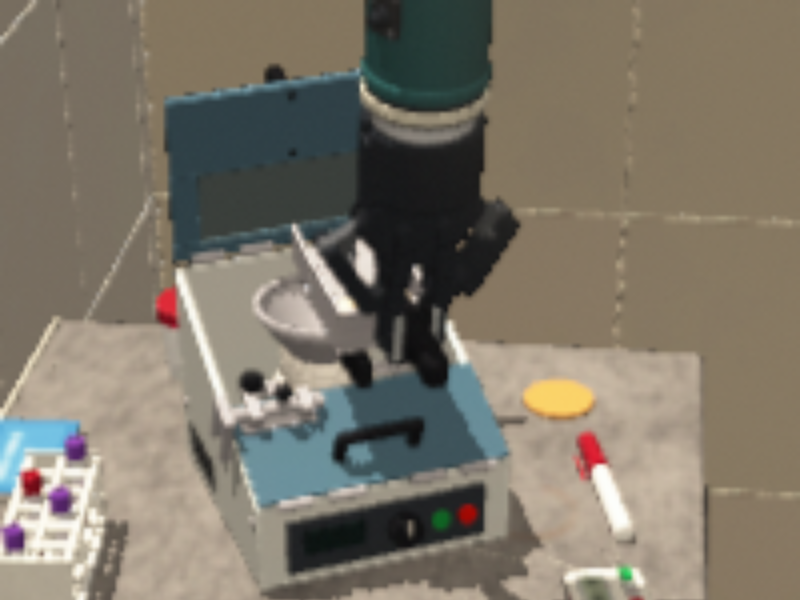

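arm_command:
  rows:
    - {"xyz": [0, 0.004, 0], "delta_rot": [0.04, 0, 0], "gripper": 0}
    - {"xyz": [0, 0.005, 0], "delta_rot": [0.05, 0, 0], "gripper": 0}
    - {"xyz": [0, 0.004, 0], "delta_rot": [0.05, 0, 0], "gripper": 0}
    - {"xyz": [0, 0.001, 0], "delta_rot": [0.05, 0, 0], "gripper": 0}
    - {"xyz": [0, 0.001, 0], "delta_rot": [0.04, 0, 0], "gripper": 0}
    - {"xyz": [0, 0.001, -0.002], "delta_rot": [0.03, 0, 0], "gripper": 0}

```text
time: 20.3
tool_pos: [0.4814, -0.0577, 0.2137]
tcp_rot: [-2.945, -0.73, 0.047]
wrist_force: [-0.5, 0.7, -2.5]
width: 0.192
```

```bash
cat >> h.py <<'E'
def lip():
    s,q,M=st();l=q+M@[0,.148,.0137];e=np.array([.465,-.885,0]);n=np.array([.885,.465,0]);d=l-[.5562,-.2028,.157]
    print('t',s['time'],'lip rel axis',(d@e).round(4),(d@n).round(4),d[2].round(4),'tilt',np.arcsin(-M[2,1]).round(3),'w',s['width'],'q',np.round(s['q'],2),'F',np.round(s['wrist_force'],1))
E
python3 - <<'E'
from h import *
lip()
E
```

```text
t 20.3 lip rel axis -0.0177 0.0015 0.0266 tilt 0.112 w 0.19166150396527645 q [-0.23 -0.04  1.98  0.08  1.28 -0.74] F [-0.5  0.7 -2.5]
```

arm_command:
  rows:
    - {"xyz": [0, 0.0004, -0.004], "delta_rot": [0.03, 0, 0], "gripper": 0}
    - {"xyz": [0, 0.0004, -0.004], "delta_rot": [0.03, 0, 0], "gripper": 0}
    - {"xyz": [0, 0.0004, -0.004], "delta_rot": [0.03, 0, 0], "gripper": 0}
    - {"xyz": [0, 0.0004, -0.004], "delta_rot": [0.03, 0, 0], "gripper": 0}
    - {"xyz": [0, 0.0004, -0.004], "delta_rot": [0.03, 0, 0], "gripper": 0}
    - {"xyz": [0, 0.0004, -0.004], "delta_rot": [0.03, 0, 0], "gripper": 0}
    - {"xyz": [0, 0.0004, -0.004], "delta_rot": [0.03, 0, 0], "gripper": 0}
    - {"xyz": [0, 0.0004, -0.004], "delta_rot": [0.03, 0, 0], "gripper": 0}

```text
time: 21.1
tool_pos: [0.4863, -0.0674, 0.2446]
tcp_rot: [-2.716, -0.67, 0.125]
wrist_force: [1.0, -0.5, -1.4]
width: 0.189
```

```bash
python3 - <<'E'
from h import *
lip()
c=snap('top','t17');im=cv2.imread('pics/t17.png');cv2.imwrite('pics/t17z.png',cv2.resize(im[160:320,260:460],None,fx=4,fy=4)[:600])
snap('side','s17');im=cv2.imread('pics/s17.png');cv2.imwrite('pics/s17z.png',cv2.resize(im[120:280,240:440],None,fx=4,fy=4)[:600])
E
```

```text
t 21.1 lip rel axis -0.0182 0.0009 0.0237 tilt 0.352 w 0.18919867763662893 q [-0.35  0.07  1.84  0.23  1.5  -0.88] F [ 1.  -0.5 -1.4]
```

View pics/t17z.png

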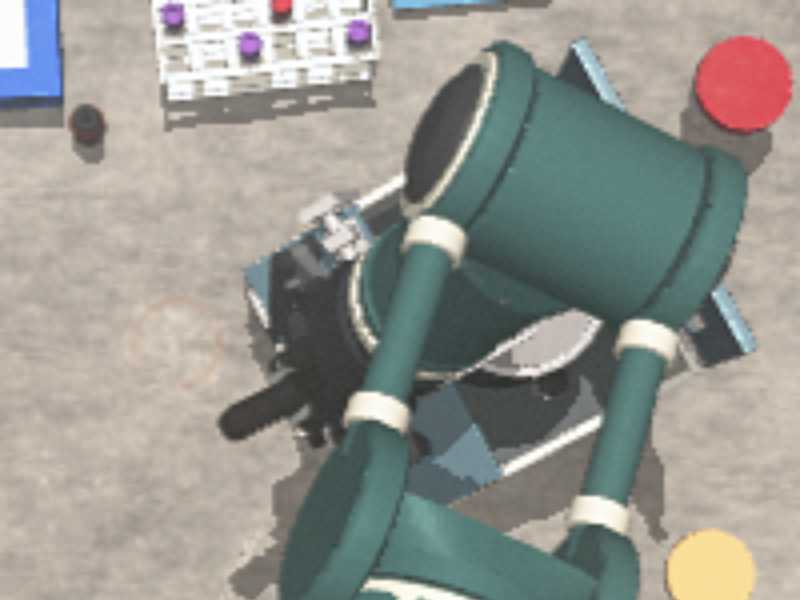

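View pics/s17z.png

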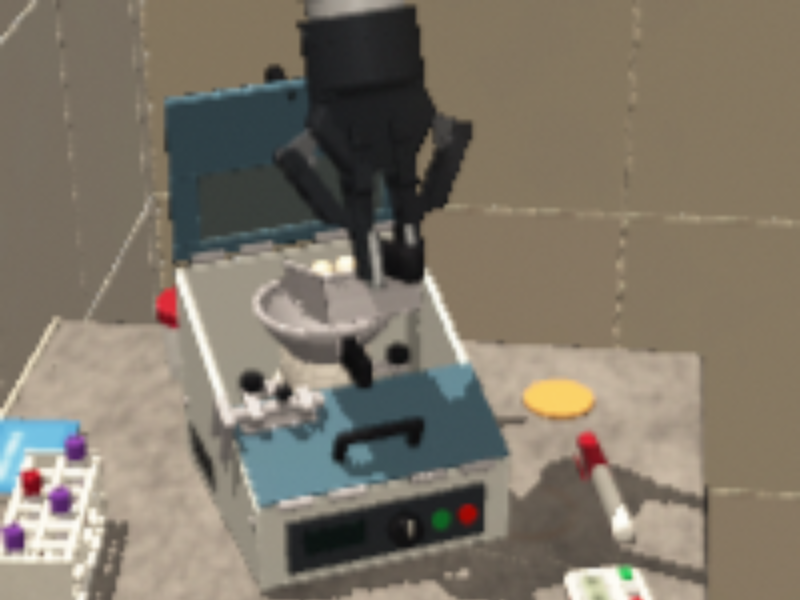

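arm_command:
  rows:
    - {"xyz": [0, 0.0004, -0.0043], "delta_rot": [0.03, 0, 0], "gripper": 0}
    - {"xyz": [0, 0.0004, -0.0043], "delta_rot": [0.03, 0, 0], "gripper": 0}
    - {"xyz": [0, 0.0004, -0.0043], "delta_rot": [0.03, 0, 0], "gripper": 0}
    - {"xyz": [0, 0.0004, -0.0043], "delta_rot": [0.03, 0, 0], "gripper": 0}
    - {"xyz": [0, 0.0004, -0.0043], "delta_rot": [0.03, 0, 0], "gripper": 0}
    - {"xyz": [0, 0.0004, -0.0043], "delta_rot": [0.03, 0, 0], "gripper": 0}
    - {"xyz": [0, 0.0004, -0.0043], "delta_rot": [0.03, 0, 0], "gripper": 0}
    - {"xyz": [0, 0.0004, -0.0043], "delta_rot": [0.03, 0, 0], "gripper": 0}
    - {"xyz": [0, 0.0004, -0.0043], "delta_rot": [0.03, 0, 0], "gripper": 0}
    - {"xyz": [0, 0.0004, -0.0043], "delta_rot": [0.03, 0, 0], "gripper": 0}
    - {"xyz": [0, 0, 0], "delta_rot": [0, 0, 0], "gripper": 0}
    - {"xyz": [0, 0, 0], "delta_rot": [0, 0, 0], "gripper": 0}

```text
time: 22.4
tool_pos: [0.4973, -0.0881, 0.2801]
tcp_rot: [-2.431, -0.599, 0.208]
wrist_force: [0.1, 0.5, -1.2]
width: 0.197
```

```bash
python3 - <<'E'
from h import *
lip()
snap('side','s18');im=cv2.imread('pics/s18.png');cv2.imwrite('pics/s18z.png',cv2.resize(im[120:280,240:440],None,fx=4,fy=4)[:600])
snap('wrist','w18')
E
```

```text
t 22.4 lip rel axis -0.0195 0.0008 0.0226 tilt 0.651 w 0.1967018393705937 q [-0.47  0.24  1.67  0.36  1.77 -0.98] F [ 0.1  0.5 -1.2]
```

View pics/s18z.png

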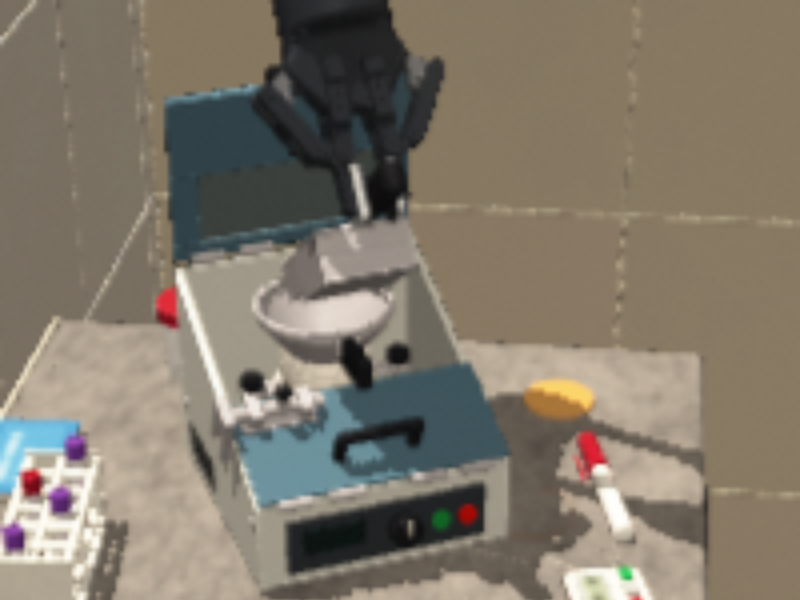

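View pics/w18.png

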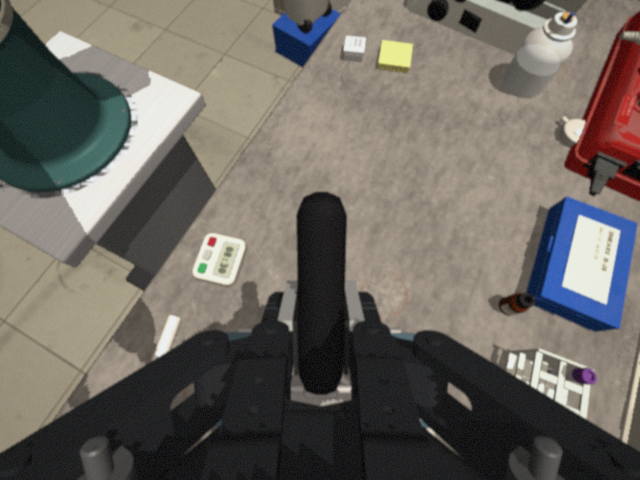

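arm_command:
  rows:
    - {"xyz": [0, 0.0004, -0.005], "delta_rot": [0.03, 0, 0], "gripper": 0}
    - {"xyz": [0, 0.0004, -0.005], "delta_rot": [0.03, 0, 0], "gripper": 0}
    - {"xyz": [0, 0, 0], "delta_rot": [0, 0, 0], "gripper": 0}
    - {"xyz": [0, 0, 0], "delta_rot": [0, 0, 0], "gripper": 0}
    - {"xyz": [0, 0, 0], "delta_rot": [0, 0, 0], "gripper": 0}
    - {"xyz": [0, -0.001, 0.012], "delta_rot": [-0.09, 0, 0], "gripper": 0}
    - {"xyz": [0, -0.001, 0.012], "delta_rot": [-0.1, 0, 0], "gripper": 0}
    - {"xyz": [0, -0.001, 0.012], "delta_rot": [-0.1, 0, 0], "gripper": 0}
    - {"xyz": [0, -0.001, 0.01], "delta_rot": [-0.1, 0, 0], "gripper": 0}
    - {"xyz": [0, -0.001, 0.01], "delta_rot": [-0.1, 0, 0], "gripper": 0}
    - {"xyz": [0, -0.001, 0.008], "delta_rot": [-0.1, 0, 0], "gripper": 0}
    - {"xyz": [0, -0.001, 0.005], "delta_rot": [-0.1, 0, 0], "gripper": 0}

```text
time: 23.7
tool_pos: [0.4826, -0.0611, 0.2299]
tcp_rot: [-3.035, -0.75, 0.012]
wrist_force: [-0.0, -0.6, -1.4]
width: 0.194
```

```bash
python3 - <<'E'
from h import *
lip()
goto([.41,.185,.2],27.7)
E
```

```text
t 23.7 lip rel axis -0.0119 0.0008 0.0567 tilt 0.017 w 0.19367658681558025 q [-0.19 -0.09  1.99  0.01  1.25 -0.67] F [-0.  -0.6 -1.4]
t 23.7 tcp [ 0.4826 -0.0611  0.2299] w 0.194 F [-0.  -0.6 -1.4] q [-0.19 -0.09  1.99  0.01  1.25 -0.67]
 rot [-0.017  0.003  0.001] shift cur [ 0.0506 -0.2511  0.0339] shift after rot [ 0.0501 -0.2517  0.0299]
```

Back away a little and inspect the scoop, funnel and surroundings.

arm_command:
  rows:
    - {"xyz": [0, -0.03, 0], "delta_rot": [-0.017, 0, 0], "gripper": 0}
    - {"xyz": [0.01, -0.05, 0], "delta_rot": [0, 0, 0], "gripper": 0}
    - {"xyz": [0.015, -0.05, 0], "delta_rot": [0, 0, 0], "gripper": 0}
    - {"xyz": [0.015, -0.05, 0], "delta_rot": [0, 0, 0], "gripper": 0}
    - {"xyz": [0.005, -0.02, 0], "delta_rot": [0, 0, 0], "gripper": 0}
    - {"xyz": [0, 0, 0], "delta_rot": [0, 0, 0], "gripper": 0}

```text
time: 24.3
tool_pos: [0.4295, 0.1338, 0.231]
tcp_rot: [-3.045, -0.76, 0.008]
wrist_force: [1.0, -0.1, -0.5]
width: 0.195
```

```bash
python3 - <<'E'
from h import *
goto([.404,.2,.027],27.7)
c=snap('top','t19');im=cv2.imread('pics/t19.png');cv2.imwrite('pics/t19z.png',cv2.resize(im[160:340,200:460],None,fx=3,fy=3))
snap('side','s19');leaf('s19')
E
```

```text
t 24.3 tcp [0.4295 0.1338 0.231 ] w 0.195 F [ 1.  -0.1 -0.5] q [ 0.24 -0.17  2.06  0.    1.26 -0.25]
 rot [-0.004  0.004  0.006] shift cur [ 0.0094 -0.0696  0.2042] shift after rot [ 0.0082 -0.0705  0.204 ]
leaf 1134 0.0023 az -62.5 theta 1.944 ztop 0.392
```

View pics/t19z.png

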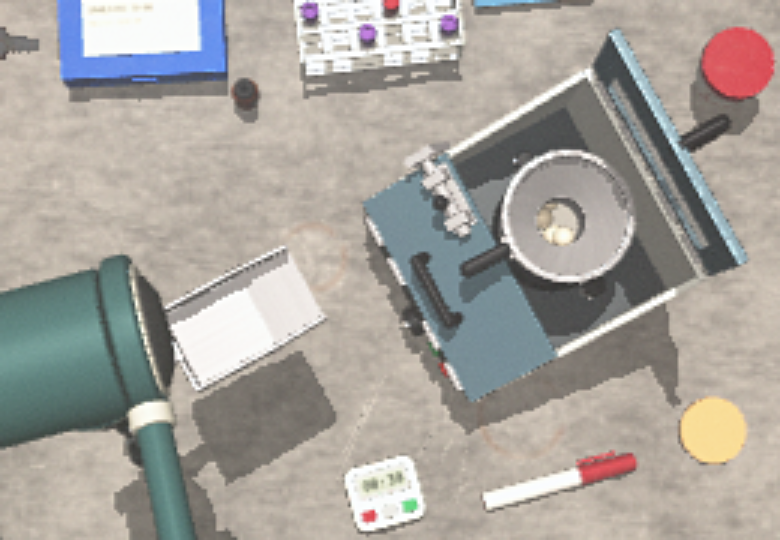

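View pics/s19.png

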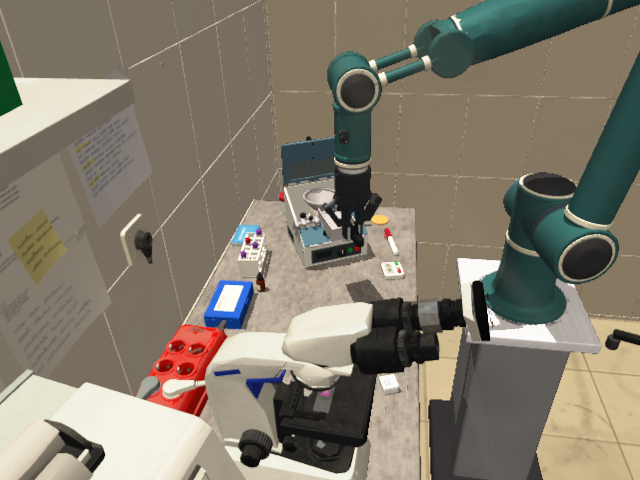

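Scoop empty, balls visible through the funnel's bore (zoom (558,225)), none on the worktop. Check funnel seat and the scoop's level in hand, then set it down.

```bash
python3 - <<'E'
from h import *
from scipy.optimize import least_squares
c=load('t19');v,u=np.mgrid[0:480,0:640];P=world(c,u,v)
Q=P[(P[...,2]>.148)&(P[...,2]<.17)];d=np.hypot(Q[:,0]-.556,Q[:,1]+.203);k=Q[(d>.045)&(d<.06)]
r=least_squares(lambda p:np.hypot(k[:,0]-p[0],k[:,1]-p[1])-p[2],[.556,-.203,.05],loss='soft_l1',f_scale=.002);print('rim',r.x,np.median(k[:,2]))
kk=k[abs(r.fun)<.004];print(np.linalg.lstsq(np.c_[kk[:,:2]-r.x[:2],np.ones(len(kk))],kk[:,2],rcond=None)[0])
# scoop floor flat
s,q,M=st();L=(P-q)@M  # tool coords
m=(abs(L[...,0])<.025)&(L[...,1]>.06)&(L[...,1]<.10)&(P[...,2]>.15)&(P[...,2]<.26)
A=L[m];print(len(A),'floor z=',np.linalg.lstsq(np.c_[A[:,:2],np.ones(len(A))],A[:,2],rcond=None)[0],A[:,2].mean(),A[:,2].std())
E
```

```text
rim [ 0.55635478 -0.20258587  0.04960842] 0.15568758854594245
[0.0041029  0.0193572  0.15551223]
391 floor z= [-0.01299121 -0.00027833  0.02456062] 0.024540311593290738 0.002562943282270749
```

arm_command:
  rows:
    - {"xyz": [0.005, -0.03, 0.02], "delta_rot": [0, 0, 0], "gripper": 0}
    - {"xyz": [0.004, -0.04, 0.04], "delta_rot": [0, 0, 0], "gripper": 0}
    - {"xyz": [0, 0, 0.04], "delta_rot": [0, 0, 0], "gripper": 0}
    - {"xyz": [0, 0, 0.04], "delta_rot": [0, 0, 0], "gripper": 0}
    - {"xyz": [0, 0, 0.03], "delta_rot": [0, 0, 0], "gripper": 0}
    - {"xyz": [0, 0, 0.01], "delta_rot": [0, 0, 0], "gripper": 0}
    - {"xyz": [0, 0, 0], "delta_rot": [0, 0, 0], "gripper": 0}

```text
time: 25.1
tool_pos: [0.4062, 0.1914, 0.0543]
tcp_rot: [-3.049, -0.751, 0.014]
wrist_force: [-0.1, -0.1, -0.8]
width: 0.191
```

```bash
python3 - <<'E'
from h import *
goto([.404,.2,.027],27.7)
E
```

```text
t 25.1 tcp [0.4062 0.1914 0.0543] w 0.191 F [-0.1 -0.1 -0.8] q [ 0.38  0.03  2.23  0.    0.89 -0.1 ]
 rot [-0.003  0.008 -0.   ] shift cur [ 0.0023 -0.0085  0.0273] shift after rot [ 0.0021 -0.0086  0.0273]
```

arm_command:
  rows:
    - {"xyz": [0, 0, 0.014], "delta_rot": [0, 0, 0], "gripper": 0}
    - {"xyz": [0, 0, 0.008], "delta_rot": [0, 0, 0], "gripper": 0}
    - {"xyz": [0, 0, 0.003], "delta_rot": [0, 0, 0], "gripper": 0}
    - {"xyz": [0, 0, 0], "delta_rot": [0, 0, 0], "gripper": 0}

```text
time: 25.5
tool_pos: [0.4075, 0.1929, 0.0313]
tcp_rot: [-3.048, -0.753, 0.006]
wrist_force: [0.4, 0.7, -0.9]
width: 0.195
```

```bash
python3 - <<'E'
from h import *
goto([.404,.2,.027],27.7)
E
```

```text
t 25.5 tcp [0.4075 0.1929 0.0313] w 0.195 F [ 0.4  0.7 -0.9] q [ 0.38  0.07  2.24  0.    0.83 -0.1 ]
 rot [-0.003  0.003  0.001] shift cur [ 0.0002 -0.0079  0.0043] shift after rot [ 0.0002 -0.0079  0.0043]
```

arm_command:
  rows:
    - {"xyz": [0, 0, 0.003], "delta_rot": [0, 0, 0], "gripper": 0}
    - {"xyz": [0, 0, 0.001], "delta_rot": [0, 0, 0], "gripper": 0}
    - {"xyz": [0, 0, 0], "delta_rot": [0, 0, 0], "gripper": 0}

```text
time: 25.8
tool_pos: [0.4074, 0.1931, 0.0271]
tcp_rot: [-3.048, -0.754, 0.006]
wrist_force: [-0.6, -0.3, 0.1]
width: 0.196
```

```bash
python3 - <<'E'
from h import *
goto([.404,.2,.027],27.7)
E
```

```text
t 25.8 tcp [0.4074 0.1931 0.0271] w 0.196 F [-0.6 -0.3  0.1] q [ 0.39  0.08  2.25  0.    0.82 -0.1 ]
 rot [-0.003  0.003  0.001] shift cur [ 0.0001 -0.0077  0.0001] shift after rot [ 0.0001 -0.0077  0.0001]
```

arm_command:
  rows:
    - {"xyz": [0, 0, 0], "delta_rot": [0, 0, 0], "gripper": 0.022}
    - {"xyz": [0, 0, 0], "delta_rot": [0, 0, 0], "gripper": 0.03}
    - {"xyz": [0, 0, 0], "delta_rot": [0, 0, 0], "gripper": 0.04}
    - {"xyz": [0, 0, 0], "delta_rot": [0, 0, 0], "gripper": 0.045}
    - {"xyz": [0, 0, -0.02], "delta_rot": [0, 0, 0], "gripper": 0.045}
    - {"xyz": [0, 0, -0.04], "delta_rot": [0, 0, 0], "gripper": 0.045}
    - {"xyz": [0, 0, -0.05], "delta_rot": [0, 0, 0], "gripper": 0.045}
    - {"xyz": [0, 0, -0.05], "delta_rot": [0, 0, 0], "gripper": 0.045}
    - {"xyz": [0, 0, -0.05], "delta_rot": [0, 0, 0], "gripper": 0.045}

```text
time: 26.7
tool_pos: [0.4075, 0.1926, 0.2385]
tcp_rot: [-3.048, -0.754, 0.008]
wrist_force: [0.5, 0.7, -0.1]
width: 0.53
```

```bash
python3 - <<'E'
from h import *
goto([.45,-.03,.33],27.7)
E
```

```text
t 26.7 tcp [0.4075 0.1926 0.2385] w 0.53 F [ 0.5  0.7 -0.1] q [ 0.38 -0.17  2.05  0.    1.27 -0.1 ]
 rot [-0.003  0.004  0.001] shift cur [-0.0665  0.2164 -0.0919] shift after rot [-0.0659  0.2168 -0.0915]
```

arm_command:
  rows:
    - {"xyz": [0, 0, -0.05], "delta_rot": [0, 0, 0], "gripper": 0.045}
    - {"xyz": [0, 0, -0.05], "delta_rot": [0, 0, 0], "gripper": 0.045}
    - {"xyz": [0, 0.02, -0.04], "delta_rot": [0, 0, 0], "gripper": 0.045}
    - {"xyz": [-0.007, 0.045, 0], "delta_rot": [0, 0, 0], "gripper": 0.045}
    - {"xyz": [-0.007, 0.045, 0], "delta_rot": [0, 0, 0], "gripper": 0.045}
    - {"xyz": [-0.007, 0.045, 0], "delta_rot": [0, 0, 0], "gripper": 0.045}
    - {"xyz": [-0.007, 0.045, 0], "delta_rot": [0, 0, 0], "gripper": 0.045}
    - {"xyz": [-0.007, 0.045, 0], "delta_rot": [0, 0, 0], "gripper": 0.045}
    - {"xyz": [-0.007, 0.045, 0], "delta_rot": [0, 0, 0], "gripper": 0.045}
    - {"xyz": [0, 0, 0], "delta_rot": [0, 0, 0], "gripper": 0.045}
    - {"xyz": [0, 0, 0], "delta_rot": [0, 0, 0], "gripper": 0.045}

```text
time: 27.8
tool_pos: [0.5066, -0.0843, 0.3753]
tcp_rot: [-3.048, -0.749, 0.009]
wrist_force: [0.3, 0.6, 1.1]
width: 0.524
```

```bash
python3 - <<'E'
from h import *
goto([.5897,-.2666,.37],27.7)
c=snap('wrist','w20');u,v=[int(x) for x in proj(c,[.556,-.203,.12])];print(u,v)
im=cv2.imread('pics/w20.png');cv2.imwrite('pics/w20z.png',cv2.resize(im[max(0,v-60):v+60,max(0,u-70):u+70],None,fx=5,fy=5,interpolation=cv2.INTER_CUBIC))
E
```

```text
t 27.8 tcp [ 0.5066 -0.0843  0.3753] w 0.524 F [0.3 0.6 1.1] q [-0.21 -0.1   1.73  0.    1.51 -0.7 ]
 rot [-0.004  0.005 -0.001] shift cur [-0.0108  0.2     0.0045] shift after rot [-0.0111  0.2     0.0053]
312 299
```

View pics/w20z.png

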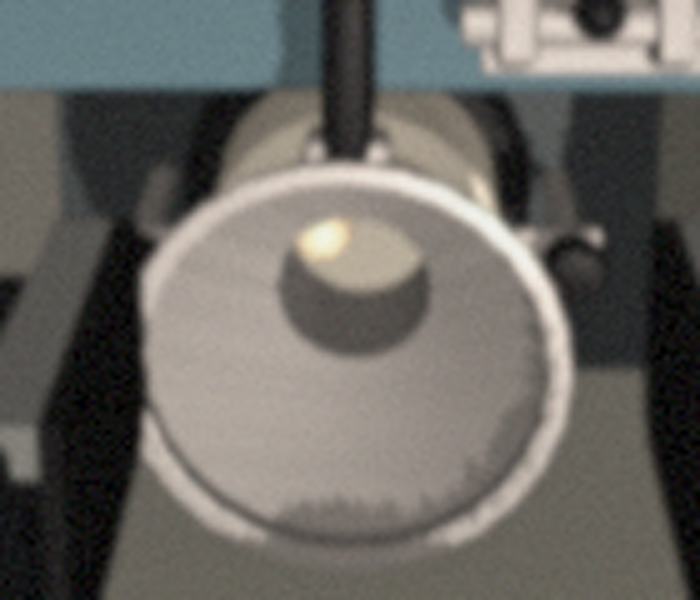

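arm_command:
  rows:
    - {"xyz": [-0.005, 0.045, -0.005], "delta_rot": [0, 0, 0], "gripper": 0.045}
    - {"xyz": [-0.005, 0.045, 0], "delta_rot": [0, 0, 0], "gripper": 0.045}
    - {"xyz": [0, 0.045, 0], "delta_rot": [0, 0, 0], "gripper": 0.045}
    - {"xyz": [0, 0.045, 0], "delta_rot": [0, 0, 0], "gripper": 0.045}
    - {"xyz": [0, 0.02, 0], "delta_rot": [0, 0, 0], "gripper": 0.045}
    - {"xyz": [0, 0, 0], "delta_rot": [0, 0, 0], "gripper": 0.045}
    - {"xyz": [0, 0, 0], "delta_rot": [0, 0, 0], "gripper": 0.045}

```text
time: 28.55
tool_pos: [0.5912, -0.2634, 0.3802]
tcp_rot: [-3.046, -0.755, 0.008]
wrist_force: [-0.1, -0.5, 0.0]
width: 0.526
```

```bash
python3 - <<'E'
from h import *
goto([.5897,-.2666,.37],27.7)
c=snap('wrist','w21');u,v=[int(x) for x in proj(c,[.556,-.203,.12])];print(u,v)
im=cv2.imread('pics/w21.png');cv2.imwrite('pics/w21z.png',cv2.resize(im[max(0,v-60):v+60,max(0,u-70):u+70],None,fx=5,fy=5,interpolation=cv2.INTER_CUBIC))
c=snap('side','s21');leaf('s21')
E
```

```text
t 28.55 tcp [ 0.5912 -0.2634  0.3802] w 0.526 F [-0.1 -0.5  0. ] q [-0.46  0.16  1.46 -0.    1.53 -0.94]
 rot [-0.004  0.004  0.003] shift cur [-0.0028  0.0022  0.0102] shift after rot [-0.0028  0.0022  0.0102]
318 135
leaf 1386 0.0022 az -62.5 theta 1.942 ztop 0.307
```

View pics/w21z.png

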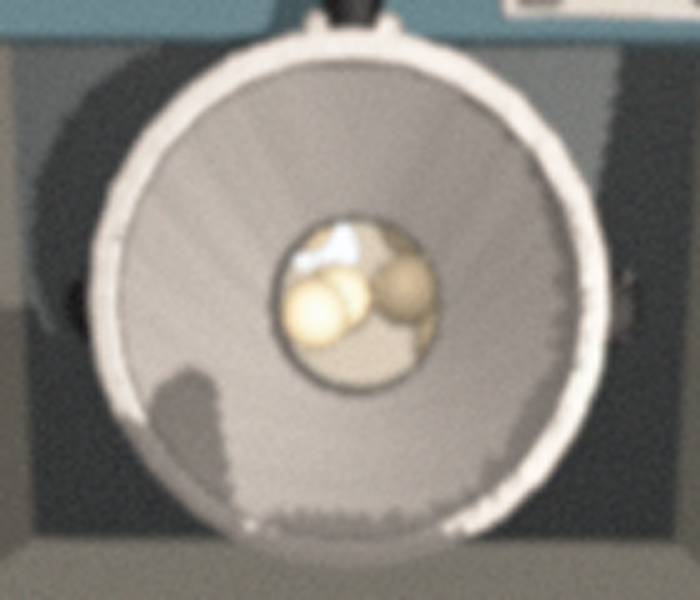

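```bash
python3 - <<'E'
from h import *
c=load('w21');v0,u0=135-60,318-70
v,u=np.mgrid[0:480,0:640];P=world(c,u,v)
for n,(x,y) in dict(left=(315,312),mid=(347,295),right=(403,290),edge=(424,345),top=(402,242),tl=(315,242),floor=(370,350)).items():
    U,V=round(x/5+u0),round(y/5+v0);print(n,P[V,U].round(4),'jar z top',(P[V,U,2]-.04).round(4))
im=cv2.imread('pics/w21.png');cv2.imwrite('pics/w21zz.png',cv2.resize(im[v0+38:v0+84,u0+50:u0+94],None,fx=12,fy=12,interpolation=cv2.INTER_CUBIC))
E
```

```text
left [ 0.548  -0.209   0.0782] jar z top 0.0382
mid [ 0.5527 -0.2025  0.0613] jar z top 0.0213
right [ 0.5655 -0.1944  0.0667] jar z top 0.0267
edge [ 0.5751 -0.2035  0.0971] jar z top 0.0571
top [ 0.5587 -0.1841  0.058 ] jar z top 0.018
tl [ 0.5396 -0.1942  0.0578] jar z top 0.0178
floor [ 0.5649 -0.212   0.0427] jar z top 0.0027
```

View pics/w21zz.png

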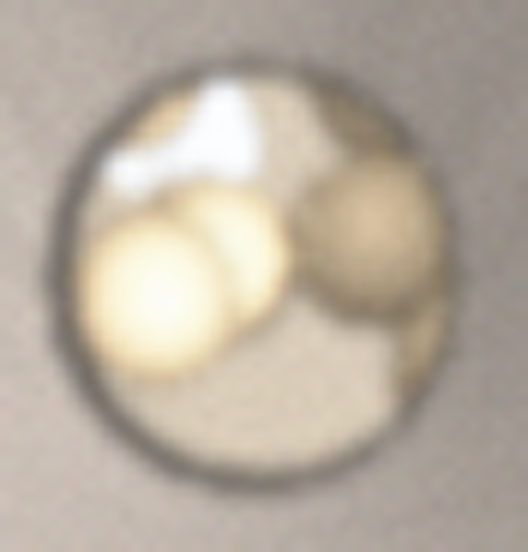

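```bash
python3 - <<'E'
from h import *
from scipy.optimize import least_squares
v0,u0=135-60,318-70
cs=[snap('wrist','w22')]+[load('w21')]
v,u=np.mgrid[0:480,0:640]
for c in cs:
    P=world(c,u,v)
    def fit(x,y,rad):
        U,V=u0+50+x/12,v0+38+y/12
        k=(np.hypot(u-U,v-V)<rad);Q=P[k];Q=Q[(Q[:,2]>.03)&(Q[:,2]<.085)]
        r=least_squares(lambda p:np.linalg.norm(Q-p,axis=1)-.009,Q.mean(0)-[0,0,.008],loss='soft_l1',f_scale=.001)
        print(len(Q),'centre',r.x.round(4),'jar z',(r.x[2]-.04).round(4),'rms',np.sqrt(np.mean(r.fun**2)).round(4))
    fit(150,290,5);fit(370,235,5);fit(262,255,2.2)
    U,V=round(u0+50+270/12),round(v0+38+400/12);print('floor',P[V-2:V+3,U-4:U+5,2].mean(),P[V-2:V+3,U-4:U+5,2].std())
    print('rim z',np.median(P[...,2][(abs(np.hypot(P[...,0]-.556,P[...,1]+.203)-.0505)<.002)&(P[...,2]>.14)&(P[...,2]<.17)]))
E
```

```text
80 centre [ 0.5467 -0.2094  0.0694] jar z 0.0294 rms 0.0007
79 centre [ 0.5649 -0.194   0.058 ] jar z 0.018 rms 0.0008
15 centre [ 0.5499 -0.2035  0.0536] jar z 0.0136 rms 0.0011
floor 0.04390605877218613 0.0008263386907873912
rim z 0.1553591861976355
80 centre [ 0.5471 -0.2093  0.0693] jar z 0.0293 rms 0.0009
78 centre [ 0.5642 -0.1938  0.0582] jar z 0.0182 rms 0.0008
15 centre [ 0.5494 -0.2036  0.0536] jar z 0.0136 rms 0.0011
floor 0.044159839920395016 0.0009433946848986393
rim z 0.15529931969876304
```

Ball fit gives all visible ball centres ≤ ~0.030 in the jar frame (limit 0.032). Final check of scoop and bystanders.

```bash
python3 - <<'E'
from h import *
c=snap('top','t23');v,u=np.mgrid[0:480,0:640];P=world(c,u,v)
# scoop flat floor: original TCP grip (.4075,.193) + e*(60..95mm)
e=np.array([.465,-.885]);n=np.array([.885,.465]);D=P[...,:2]-[.4075,.193];y=D@e;x=D@n
m=(abs(x)<.025)&(y>.06)&(y<.10)&(P[...,2]<.1);A=np.c_[x[m],y[m],np.ones(m.sum())];print('floor',m.sum(),np.linalg.lstsq(A,P[m][:,2],rcond=None)[0],P[m][:,2].mean())
m=(abs(x)<.012)&(y>-.045)&(y<.02)&(P[...,2]>.03)&(P[...,2]<.1);A=np.c_[x[m],y[m],np.ones(m.sum())];print('handle',m.sum(),np.linalg.lstsq(A,P[m][:,2],rcond=None)[0],np.percentile(P[m][:,2],80))
print('cup',P[175:188,440:450].reshape(-1,3).mean(0),'bottle px')
print(bot.read_state()['wrist_force'],bot.read_state()['time'])
E
```

```text
floor 301 [ 0.01304107 -0.00983793  0.00377949] 0.002992618004871037
handle 194 [ 0.14858813 -0.00569414  0.05296341] 0.05672501575649673
cup [ 0.5744769  -0.22543258  0.64587647] bottle px
[-0.41970836  0.15740013 -0.44409238] 28.75
```

View pics/t23.png

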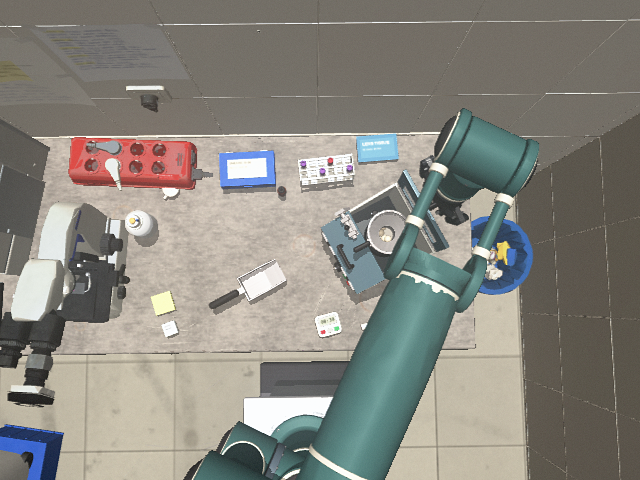

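View pics/s21.png

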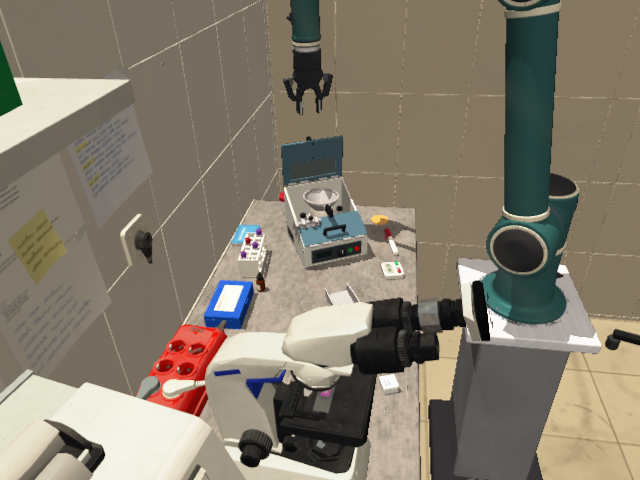

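Top view: scoop flat and empty at (255,287), funnel in jar at (385,233), bottle at (282,191) unmoved. Side view: leaf upright, lower leaf shut. The cup is hidden by the arm now; it was at its start place in the previous top view, and nothing has been near it since.

```bash
python3 - <<'E'
from h import *
print(bot.finish_job())
E
```

```text
the job is handed in; nothing more can be done
None
```

I finished every step and handed the job in at about 29 s of the 72 s allowed. It reports no verdict, so what follows is from my own checks.

**What I did**
- **Upper leaf:** I opened it by its handle. The grip slipped off at about 1.70 rad, so I pushed the leaf from the front to its stop.
- **Funnel:** I seated it in the jar's neck with its lug to the mill's front.
- **Balls and scoop:** I poured the balls with the lip over the funnel, then set the empty scoop back level on the worktop.

**Last checks**

| Item | Reading | Limit |
|---|---|---|
| Upper leaf | 1.94 rad | above 1.7 rad |
| Funnel rim | centred within about 1 mm of the jar mouth, tilt about 0.02 rad | 7 mm, 0.12 rad |
| Scoop | flat on the worktop, tilt about 0.015 rad, empty | 6 mm, 0.08 rad |
| Topmost ball | centre about 0.029–0.030 m above the jar's origin | 0.032 m |

- **Lower leaf and bolt:** in the pictures the lower leaf looks shut and the bolt home; I did not measure either.
- **Bystanders:** the bottle is where it started. The arm hid the cup in the last picture, but it was unmoved in the one before.

**Less certain**
- **Topmost ball:** it lies on the others, so its margin is only about 2 mm, which is about the accuracy of the camera calibration.
- **Ball count:** three balls show whole through the funnel's bore and three only at its edge. None are on the worktop or in the scoop.

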